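Pack the hot food tins into the lunch carrier and stand it on the folding pot stand

TASK

Lunch is hot: take every food tin off the hob and stand it upright in the base of the steel lunch carrier, then put the deep hood over the tins, down onto the base's bead, and twist it clockwise (seen from above) to its stop so that it is locked. Swing the pot stand's folding prop leg out until it hits its stop, and stand the closed carrier, gently and level, in the middle of the opened stand. Keep the tins upright throughout and leave the other kitchen things where they are.

Things in the scene. Friction and masses are not known exactly. Their poses are not given: they have to be found in the camera images.
- tin1_c (a point): round lidded steel food tin, one of up to four alike (may be absent), 42 mm wide: body 50 mm high with a flat lid, and on the lid's centre a black round knob 18 mm wide, 24 mm high (74 mm in all). About 85 g. Point: on the axis, 37 mm above the underside; z up along the axis. Starts standing on the hob, a flat steel plate 6 mm high.
- tin2_c (a point): round lidded steel food tin, one of up to four alike (may be absent), 42 mm wide: body 50 mm high with a flat lid, and on the lid's centre a black round knob 18 mm wide, 24 mm high (74 mm in all). About 85 g. Point: on the axis, 37 mm above the underside; z up along the axis. Starts standing on the hob, a flat steel plate 6 mm high.
- tin3_c (a point): round lidded steel food tin, one of up to four alike (may be absent), 42 mm wide: body 50 mm high with a flat lid, and on the lid's centre a black round knob 18 mm wide, 24 mm high (74 mm in all). About 85 g. Point: on the axis, 37 mm above the underside; z up along the axis. Starts standing on the hob, a flat steel plate 6 mm high.
- tin4_c (a point): round lidded steel food tin, one of up to four alike (may be absent), 42 mm wide: body 50 mm high with a flat lid, and on the lid's centre a black round knob 18 mm wide, 24 mm high (74 mm in all). About 85 g. Point: on the axis, 37 mm above the underside; z up along the axis. Starts standing on the hob, a flat steel plate 6 mm high.
- base_c (a point): base of the lunch carrier: open round steel pan, loose on the worktop, 46 mm high, 126 mm wide outside, 120 inside, floor 4 mm thick; four tins fit side by side (centres 33 to 35 mm from the axis). A bead round it, 158 mm wide, has its upper face 30 mm above the underside: the hood's skirt rests there. 0.25 kg. Point: on the axis, 23 mm above the underside; z up
- base_lug (a point): top of one of the base's two bayonet lugs, which stand out of the neck at its +x and -x sides (alike), each reaching 30 degrees either way of the x axis, out to 72 mm from the axis, 37 to 42 mm above the underside. Below each lug's clockwise end (seen from above) is a stop for the hood's lug.
- base_ear (a point): top of one of two small ears on the bead, at the base's +x and -x sides, 26 mm wide, reaching 88 mm from the axis. They show the lugs' direction and stay in view when the hood is on.
- hood_handle (a point): hood of the lunch carrier: deep round steel shell, open below, right way up on the worktop, 158 mm wide outside, 150 inside, shell 60 mm high (54 inside), 0.18 kg. On top a black bar handle along the hood's x axis, 92 mm long, 14 wide, 16 high, 16 mm clear of the shell. Point: centre of the bar, on the hood's axis, 84 mm above the skirt edge; 91 mm above base_c when closed
- hood_lug (a point): one of the hood's two inward lugs, at its skirt's lower edge on the +x and -x sides (under the handle's ends), each reaching 28 degrees either way, 5 mm high, in to 67 mm from the axis. Base lugs and neck clear the hood by 3 mm all round. The hood goes down only with its handle turned 60 to 115 degrees anticlockwise (from above) from the line of the base's ears.
- hood_skirt (a point): centre of the hood's lower edge, on its axis; 7 mm above base_c once down on the bead. Twisted clockwise from there, the hood's lugs pass under the base's lugs to the stops: handle in line with the ears, within 3 degrees (half turns alike). It then stays locked, and the handle carries the whole carrier (2 mm of upward play first; under 1 kg).
- stand_pivot (a point): folding pot stand of dark steel bars, unshiftable on rubber feet, 30 mm high; the bars are 16 mm wide and lie 16 to 30 mm above the worktop. Point: top of the prop leg's upright pin. In its axes (z up) the spine bar, 150 mm long, lies along y from -75 to +75 mm, its middle line at x = -22 mm.
- prop_leg (a joint): angle of the stand's prop leg about the upright pin, rad: 0 folded beside the spine (toe to the stand's -y), growing anticlockwise from above, 1.571 at its stop (toe to the stand's +x: a T). 132 mm long from the pin, 16 wide; folded, its toe sticks out 57 mm past the spine's end and can be pushed there. About 1 N at the toe moves it; it stays where left.
- leg_toe (a point): point on the prop leg's middle line near its tip, at its rubber foot, 122 mm from the pin, 23 mm above the worktop; moves with the leg.
- stand_middle (a point): middle of the opened stand, level with the bars' tops (30 mm above the worktop), 15 mm from the pin along the stand's +x: the carrier's axis belongs over this point.
- carrier_base: the same base of the lunch carrier, at its origin: on the axis, at the underside; x through the ears, z up.
- saucepan: a bystander: a lidded steel saucepan, 142 mm in diameter, 98 mm high with its knob, long black handle, at the back of the hob. Origin under its centre. Leave it.
- moka_pot: a bystander: an aluminium moka pot, 165 mm high, at the far side. Origin under its centre. Leave it.
- tumbler: a bystander: a glass tumbler, 72 mm in diameter, 95 mm high. Origin under its centre. Leave it.
- salt_jar: a bystander: a glass salt jar, 56 mm in diameter, 85 mm high, near the robot. Origin under its centre. Leave it.
- mug: a bystander: a white mug, 82 mm in diameter, 90 mm high. Origin under its centre. Leave it.
- sugar_jar: a bystander: a white sugar jar with a wooden lid, 68 mm in diameter, 80 mm high, beside the hob. Origin under its centre. Leave it.
Not all that is in view belongs to the job. What is shaped like the part that bears tin1_c but blue is not meant.

How it is judged:
On the way, in this order (a step that is already met when the one before it is completed fails the run):
1. every food tin stands upright in the carrier's base (horizontal distance between each of tin1_c, tin2_c, tin3_c, tin4_c and base_c below 0.05 m and z of tin1_c in the frame of base_c between 0.01 and 0.026 m and angle between each of tin1_c, tin2_c, tin3_c, tin4_c's own z axis and vertical below 0.2 rad and z of tin2_c in the frame of base_c between 0.01 and 0.026 m and z of tin3_c in the frame of base_c between 0.01 and 0.026 m and z of tin4_c in the frame of base_c between 0.01 and 0.026 m), for 0.2 s.
2. the hood is down on the base over the tins and twisted to its lock (all of step 1 and horizontal distance between hood_handle and base_c below 0.01 m and z of hood_handle in the frame of base_c between 0.086 and 0.0955 m and angle between the x axis of hood_handle and the x axis of base_c, either way round below 0.26 rad), for 0.2 s.
At the end, for the whole second after the job is handed in: All tins upright (0.2 rad) in the base; hood down on the bead, twisted so its handle is within 0.26 rad of the line of the base's ears; prop leg at its stop (over 1.48 rad); closed carrier level (0.08 rad) on the stand, its axis within 25 mm of the stand's middle (all of step 2 and value of joint prop_leg above 1.48 rad and horizontal distance between base_c and stand_middle below 0.025 m and height (world z) of base_c between 0.049 and 0.058 m and angle between base_c's own z axis and vertical below 0.08 rad); the robot touches nothing.
It fails at once if another kitchen thing is moved more than 30 mm (distance of any of saucepan, moka_pot, tumbler, salt_jar, mug, sugar_jar from where it was at the start of the episode above 0.03 m).
It fails at once if a food tin is tipped over (more than 0.9 rad) (angle between any of tin1_c, tin2_c, tin3_c, tin4_c's own z axis and vertical above 0.9 rad).
It fails at once if the carrier is dropped onto the stand (it comes down there faster than 0.4 m/s) (horizontal distance between base_c and stand_middle below 0.04 m and height (world z) of base_c below 0.09 m and linear speed of carrier_base above 0.4 m/s).
Of tin1, tin2, tin3, tin4 only 2 to 4 are there at a start; the rules pass over those that are not, and their reading is None.
At some moment in a run one of carrier_hood, tin1, tin2, tin3, tin4 may be knocked a few centimetres aside while the robot is not near it.
It also fails if it takes over 210 s, if anything falls off the work surface, if the arm or the gripper's body presses on something with over 40 N, if the wrist force passes 120 N, or if a joint passes its speed limit or range.

ROBOT

A 6-joint arm with a two-finger parallel gripper is mounted at the origin on the work surface. World frame = base frame: x ahead of the robot, y to its left, z up, the work surface at z = 0. Lengths are in m, angles in rad, forces in N, time in s.
With the tool pointing down it reaches from about 0.35 to 0.925 m from the base axis. Payload 6.4 kg.
Tool frame: the origin (TCP) lies midway between the tips of the shut fingers; the grasp point (between the pads) lies 19 mm behind it; z points along the fingers, y is the line along which they close (so a half turn about z gives the same grasp; the last joint's range is limited). The gripper opens to 94 mm and grips with 3 to 60 N. Pads are 16 mm wide; open, the fingers measure 119 mm over their backs; the gripper's body (75 mm by 177 mm) begins 78 mm behind the grasp point.
Start: joints at [1.159, 0.245, 1.558, -0, 1.339, -0.174], TCP at [0.153, 0.632, 0.205] pointing down, gripper open.
Joint ranges: [-3.13, 3.13], [-1.02, 2.26], [0.13, 2.54], [-0.95, 4.09], [0.21, 2.88], [-2.74, 2.74]. Speed limits (rad/s): [2.57, 2.57, 3.14, 3.14, 3.14, 3.14].

INTERFACE

Orientations are given as a unit quaternion [w, x, y, z].
In Python, from bench import ctrl gives the robot as it stands.
- The arm moves only by the tool drive_tool, never from a script. Its argument "plan" is a list of rows, each an object with "grip": the opening, from -1 (shut) to 1 (fully open); "offset": the shift along the tool's x, y, z normalised to -1 to 1, where 1 is 200 mm, a list of three; "spin": the turn about the tool's z normalised to -1 to 1, where 1 is 2 rad. In form: [{"grip": grip, "offset": [x, y, z], "spin": spin}, ...]. A call has 1 to 5 rows; each row is the pose to reach, as a shift and turn from the pose commanded when the call began, along the tool's axes at that moment; what a row does not reach only later rows make up. A row lasts 1/12 s, in which the tool goes at most 41.7 mm and 7.16 degrees, less where a joint would pass 70% of its speed; a pose out of reach is approached as far as the arm can. A call with a number of a shift or a turn outside -1 to 1 is refused whole. A call with a gripper value outside its range is refused whole. The fingers move at their own pace and stop on an object; "force" is the grip in N (left out, the last holds). Time passes only in rows, so rows that repeat a pose let the fingers close. It gives the time, the measured TCP pose, the force, the opening and the grip force at its end, in the units of the state.
- ctrl.state(): the state, without advancing time (a new reading comes with each control period).
- ctrl.camera(name): name is "scene" or "side" or "wrist"; returns a dict with "frame" (420x560x3 uint8, red, green, blue), "intrinsics" (3x3 intrinsics, pixels), "k1" (the pictures are not rectified: a ray, as slopes to the right and down, at radius r is drawn at 1 + k1 r^2 times it, then the intrinsics apply), "rvec" (rotation vector, rad) and "tvec" (3), from world to camera coordinates, as OpenCV has them; the wrist camera has in their place "tool_from_camera" (4x4, takes a point from camera to tool coordinates, whose origin is the TCP and whose axes are the flange's). Camera axes: x right, y down, z forward; pixel columns grow to the right and rows downward; lengths in m; the calibration is good to about 2 mm. A picture is of the moment at which its call begins: read the wrist's pose just before it. There is no depth.
- ctrl.close_job(): hands the job in; it is judged then, once.
The state is a dict: "time_s": time; "q": joint angles; "qvel": joint speeds; "joint_torque": joint torques, N m; "ee_pos": TCP position; "ee_rot": TCP orientation; "force": force on the tool from outside, world axes, zero at the start; "wrist_torque": the same for the moment, N m; "gripper_width": finger opening in m; "gripper_force": force on a finger pad.
Only numpy, scipy, OpenCV 4.12 (cv2) and the standard library are available. Lean on these libraries where they do the work, as an engineer would, in place of code of your own. Each camera call takes 0.05 s, during which the arm holds its last target. There are 200 camera calls.

## Working session

There is one attempt and no reset: what is moved stays moved. The work goes in short steps, Python scripts to look and compute and a tool call to move; the robot and the scene stay as the last step left them, time stands still between calls to the robot, and variables do not carry over. Pictures are saved under pics/ and viewed, at most 14 in all, crops included, and the job is handed in when it is done.

Besides the shell and the picture viewer there is one more tool, called after "Emit:" as name([rows], argument=value, ...), one row to a line, values as JSON. drive_tool: Moves the arm, as the interface text tells. Scaled input: -1 to 1 covers 200 mm each way for a shift and 2 rad each way for a turn. Its arguments: {"type":"object","properties":{"plan":{"type":"array","items":{"type":"object","properties":{"grip":{"type":"number"},"offset":{"type":"array","items":{"type":"number"}},"spin":{"type":"number"}}}},"force":{"type":"number"}},"required":["plan"]}

```bash
ls; mkdir -p pics
cat > h.py <<'E'
import numpy as np, cv2
from scipy.spatial.transform import Rotation as R
from bench import ctrl
def pose():
    s=ctrl.state(); p=np.array(s['ee_pos']); q=s['ee_rot']
    return p,R.from_quat([q[1],q[2],q[3],q[0]]).as_matrix(),s
def shot(name,fn=None):
    p,Rm,s=pose(); c=ctrl.camera(name); f=c['frame']
    K=np.array(c['intrinsics']);k1=c['k1']
    if name=='wrist':
        T=np.array(c['tool_from_camera']); W=np.eye(4);W[:3,:3]=Rm;W[:3,3]=p
        W=W@T; Rc=W[:3,:3].T; t=-Rc@W[:3,3]
    else:
        Rc=cv2.Rodrigues(np.array(c['rvec'],float))[0]; t=np.array(c['tvec'],float).ravel()
    d=dict(f=f,K=K,k=np.array([k1,0,0,0,0],float),R=Rc,t=t)
    if fn: cv2.imwrite('pics/'+fn,f[:,:,::-1]); np.savez('pics/'+fn[:-4]+'.npz',**d)
    return d
def load(fn): return dict(np.load('pics/'+fn+'.npz'))
def ray(d,u,v):
    n=cv2.undistortPoints(np.array([[[u,v]]],float),d['K'],d['k'],None,None)[0,0]
    o=-d['R'].T@d['t']; return o,d['R'].T@np.array([n[0],n[1],1.])
def onz(d,u,v,z):
    o,r=ray(d,u,v); return o+r*(z-o[2])/r[2]
def proj(d,P):
    return cv2.projectPoints(np.array(P,float).reshape(-1,1,3),cv2.Rodrigues(d['R'])[0],d['t'],d['K'],d['k'])[0][:,0]
def togo(x,y,z=None,yaw=None):
    """offsets (normalised) from current measured pose to world target; yaw= world angle of tool y axis"""
    p,Rm,s=pose(); z=p[2] if z is None else z
    o=Rm.T@(np.array([x,y,z])-p)/0.2
    out=[round(v,3) for v in o]
    if yaw is not None:
        cur=np.arctan2(Rm[1,1],Rm[0,1]); dy=(yaw-cur+np.pi/2)%np.pi-np.pi/2
        out.append(('spin',round(-dy/2,3)))
    return out
E
python3 - <<'E'
from h import *
p,Rm,s=pose(); print(s); print(Rm.round(3))
for n in('scene','side','wrist'):
    d=shot(n,n+'0.png'); print(n,(-d['R'].T@d['t']).round(3),d['K'][0,0],d['k'][0])
E
```

```text
pics
{'time_s': 0.0, 'q': array([ 1.15890968e+00,  2.45791171e-01,  1.55897929e+00, -8.31473657e-06,
        1.33871544e+00, -1.74088357e-01]), 'qvel': array([-0.00014583,  0.00097275,  0.00018785, -0.00123583, -0.00054158,
       -0.00121897]), 'joint_torque': array([ 1.04207094e-03, -4.15824902e+01, -3.14606845e+01,  6.85345125e-02,
        3.31212510e-02, -1.13598949e-04]), 'ee_pos': array([0.15286418, 0.63115887, 0.20437869]), 'ee_rot': array([-2.69525587e-04,  1.18618188e-01,  9.92939489e-01, -9.07452949e-04]), 'force': array([ 0.15919527,  0.89594589, -0.04320349]), 'wrist_torque': array([0.05363995, 0.01881563, 0.04259966]), 'gripper_force': 0.0, 'gripper_width': 0.09393674674089073}
[[-0.972  0.236 -0.001]
 [ 0.236  0.972 -0.002]
 [ 0.    -0.002 -1.   ]]
scene [1.222 0.274 0.771] 476.1995048930268 0.023442352705853608
side [-0.045 -0.576  1.044] 466.82444359198064 -0.06606212732401263
wrist [0.089 0.647 0.385] 295.32803686945704 -0.02128843297433679
```

View pics/scene0.png

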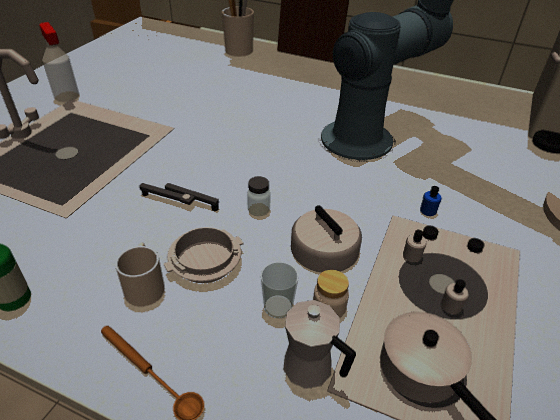

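View pics/side0.png

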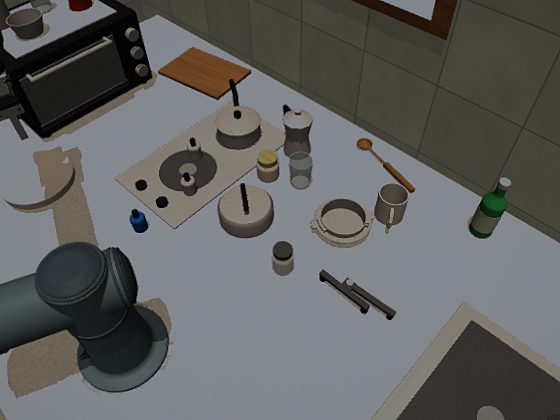

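Scene view: two plain tins on the hob at scene (415,246) and (456,296), the same two at side (189,182) and (194,150). The blue one at scene (431,202) / side (138,220) is the decoy. The black discs at scene (430,232) and (476,245) are hob knobs. Base is at scene (205,255), hood at (326,238), stand at (180,195). Next is one close crop to check these.

Run:
```python
from h import *
a=load('scene0');b=load('side0')
def crop(d,x,y,w=133,h=100): return cv2.resize(d['f'][y:y+h,x:x+w,::-1],(400,300),interpolation=cv2.INTER_CUBIC)
im=np.vstack([np.hstack([crop(a,380,195),crop(a,130,170)]),np.hstack([crop(b,110,120),crop(b,290,190,)])])
im=cv2.convertScaleAbs(im,alpha=1.4)
cv2.imwrite('pics/c0.png',im)
def tri(p,q):
    o1,r1=ray(a,*p);o2,r2=ray(b,*q)
    A=np.array([r1,-r2]).T; s=np.linalg.lstsq(A,o2-o1,rcond=None)[0]
    x,y=o1+s[0]*r1,o2+s[1]*r2; return ((x+y)/2).round(4),np.linalg.norm(x-y).round(4)
print('tinA',tri((417,234),(188,175))); print('tinB',tri((461,285),(193,143)))
print('A z80',onz(a,417,234,.08),onz(b,188,175,.08)); print('B',onz(a,461,285,.08),onz(b,193,143,.08))
```

```text
tinA (array([0.4232, 0.254 , 0.0763]), np.float64(0.0025))
tinB (array([0.5227, 0.358 , 0.0685]), np.float64(0.0083))
A z80 [0.42624824 0.25503046 0.08      ] [0.42166562 0.24930688 0.08      ]
B [0.53045887 0.35995142 0.08      ] [0.51640778 0.34186553 0.08      ]
```

View pics/c0.png

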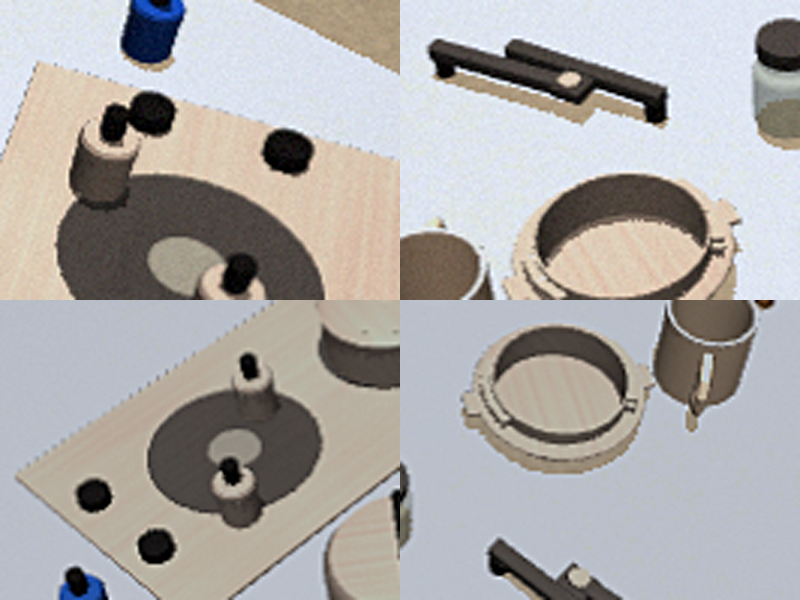

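Two tins are confirmed, each with a black knob and no blue, at scene (419,231) and (460,280). The hob shows no others. The base's ear is at scene (242,241), the stand pin at (186,196), and the leg toe at about (142,186).

```bash
cat >> h.py <<'E'
def tri(a,b,p,q):
    o1,r1=ray(a,*p);o2,r2=ray(b,*q)
    s=np.linalg.lstsq(np.array([r1,-r2]).T,o2-o1,rcond=None)[0]
    x,y=o1+s[0]*r1,o2+s[1]*r2; return ((x+y)/2).round(4),np.linalg.norm(x-y).round(4)
E
python3 - <<'E'
from h import *
a=load('scene0');b=load('side0')
print('A',tri(a,b,(418.5,231.5),(186.7,174.5)),'B',tri(a,b,(460.3,281),(192.7,140)))
print('pin',tri(a,b,(186.3,196.3),(350,282)), onz(a,186.3,196.3,.03))
print('toe',onz(a,142,186,.03),'spine ends',onz(a,168.5,185,.03),onz(a,218,203,.03))
print('base ear',onz(a,241.7,241,.03),onz(b,314,224,.03),onz(b,371.7,216,.03))
print('base rim c',onz(a,205,251,.046),onz(b,343,217,.046))
print('hood bar',onz(a,328,219,.092),onz(b,243,199,.092), 'ends',onz(a,319,210,.092),onz(a,337,231,.092))
for n,u in dict(salt=(259,184),tumb=(280,268),sugar=(332,283),moka=(314,312),mug=(140,257)).items(): print(n,onz(a,*u,dict(salt=.085,tumb=.095,sugar=.08,moka=.165,mug=.09)[n]).round(3))
E
```

```text
A (array([0.4197, 0.255 , 0.0808]), np.float64(0.0035)) B (array([0.5237, 0.3552, 0.0807]), np.float64(0.0048))
pin (array([ 0.4865, -0.2867,  0.0328]), np.float64(0.0034)) [ 0.48289001 -0.28731616  0.03      ]
toe [ 0.49681454 -0.40852687  0.03      ] spine ends [ 0.46428977 -0.35174143  0.03      ] [ 0.47109876 -0.20502166  0.03      ]
base ear [ 0.5620988  -0.09280294  0.03      ] [ 0.56421632 -0.10319853  0.03      ] [ 0.69377538 -0.20136753  0.03      ]
base rim c [ 0.63683896 -0.14059959  0.046     ] [ 0.62619067 -0.15244664  0.046     ]
hood bar [0.47708591 0.07295338 0.092     ] [0.4606365  0.06156064 0.092     ] ends [0.45780606 0.04509544 0.092     ] [0.50431684 0.10268167 0.092     ]
salt [ 0.424 -0.118  0.085]
tumb [0.653 0.039 0.095]
sugar [0.632 0.138 0.08 ]
moka [0.773 0.149 0.165]
mug [ 0.741 -0.221  0.09 ]
```

Emit:
drive_tool([
  {"grip":0,"offset":[-0.58,-0.5,0],"spin":0},
  {"grip":0,"offset":[-0.58,-0.5,0],"spin":0},
  {"grip":0,"offset":[-0.58,-0.5,0],"spin":0},
  {"grip":0,"offset":[-0.58,-0.5,0],"spin":0},
  {"grip":0,"offset":[-0.58,-0.5,0],"spin":0},
], force=15)

```text
time_s: 0.57
ee_pos: [0.2445, 0.5039, 0.205]
ee_rot: [0.0, 0.121, 0.993, -0.001]
force: [0.7, -0.2, -0.5]
gripper_width: 0.0639
gripper_force: 0.0
```

Emit:
drive_tool([
  {"grip":0,"offset":[-0.58,-0.5,0],"spin":0},
  {"grip":0,"offset":[-0.58,-0.5,0],"spin":0},
  {"grip":0,"offset":[-0.58,-0.5,0],"spin":0},
  {"grip":0,"offset":[-0.58,-0.5,0],"spin":0},
  {"grip":0,"offset":[-0.58,-0.5,0],"spin":0},
])

```text
time_s: 0.98
ee_pos: [0.3335, 0.3801, 0.2054]
ee_rot: [0.0, 0.121, 0.993, -0.0]
force: [-0.1, -0.2, -0.7]
gripper_width: 0.0468
gripper_force: 0.0
```

Emit:
drive_tool([
  {"grip":0,"offset":[-0.58,-0.5,0],"spin":0},
  {"grip":0,"offset":[-0.58,-0.5,0],"spin":0},
  {"grip":0,"offset":[-0.58,-0.5,0],"spin":0},
  {"grip":0,"offset":[-0.58,-0.5,0],"spin":0},
  {"grip":0,"offset":[-0.58,-0.5,0],"spin":0},
  {"grip":0,"offset":[-0.58,-0.5,0],"spin":0},
])

```text
validation failed for argument at $.pl...
```

Run:
```python
from h import *
p,Rm,s=pose();print(p,s['time_s'],s['q'])
d=shot('wrist','w1.png')
print(proj(d,[[.42,.255,.08],[.524,.355,.08]]))
```

```text
[0.33352419 0.38010232 0.20538936] 0.9833 [ 6.26597165e-01 -9.85917468e-02  1.92120597e+00 -1.04157098e-03
  1.31894811e+00 -7.01499977e-01]
[[195.29216059 301.71867744]
 [300.20084445 358.8674444 ]]
```

View pics/w1.png

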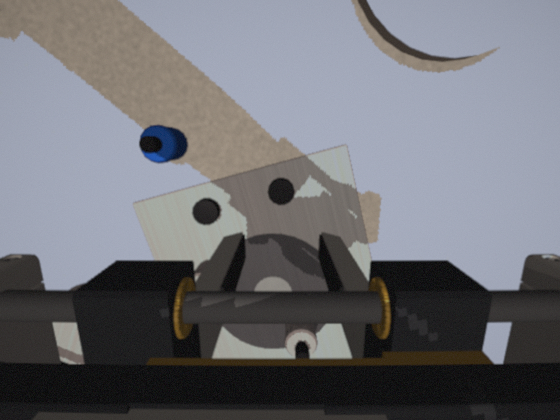

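Wrist view: tin B is between the fingers with its knob at about (302,347), tin A is hidden behind the gripper, and the blue decoy is at (160,143). I'll check B and then move on A.

Run:
```python
from h import *
d=load('w1'); print(onz(d,302,347,.08)); print(togo(.42,.255))
```

```text
[0.50817683 0.36087515 0.08      ]
[np.float64(-0.577), np.float64(-0.51), np.float64(-0.0)]
```

Emit:
drive_tool([
  {"grip":0,"offset":[-0.3,-0.5,0],"spin":0},
  {"grip":0,"offset":[-0.3,-0.5,0],"spin":0},
  {"grip":0,"offset":[-0.3,-0.5,0],"spin":0},
  {"grip":0,"offset":[-0.3,-0.5,0],"spin":0},
  {"grip":0,"offset":[-0.3,-0.5,0],"spin":0},
])

```text
time_s: 1.45
ee_pos: [0.3662, 0.2716, 0.2056]
ee_rot: [-0.0, 0.119, 0.993, 0.0]
force: [0.2, 0.3, -0.3]
gripper_width: 0.0468
gripper_force: 0.0
```

Run:
```python
from h import *
d=shot('wrist','w2.png'); q=proj(d,[[.42,.255,.08],[.524,.355,.08]]); print(q,togo(.42,.255))
x,y=q[0].astype(int)
g=cv2.cvtColor(d['f'],cv2.COLOR_RGB2GRAY); c=d['f'][max(0,y-75):y+75,x-100:x+100,::-1]
cv2.imwrite('pics/w2c.png',cv2.resize(c,None,fx=3,fy=3)); print(x-100,y-75,c.shape)
```

```text
[[279.39931443 254.91026484]
 [383.76490113 316.82664994]] [np.float64(-0.283), np.float64(-0.021), np.float64(-0.0)]
179 179 (150, 200, 3)
```

View pics/w2c.png

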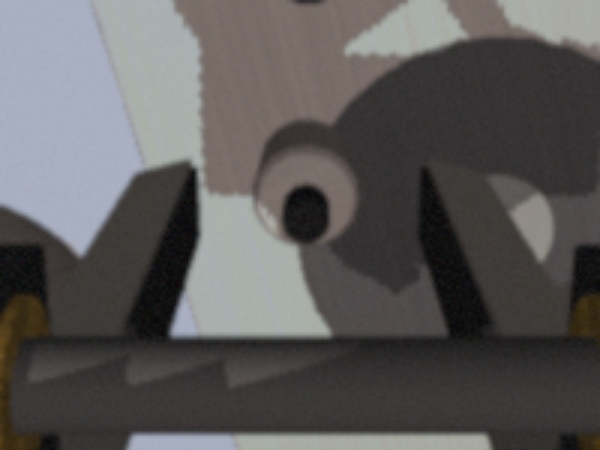

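Crop: tin A's knob top is at about (281,252) and its lid is concentric with that, 2–3 px from the prediction.

Run:
```python
from h import *
d=load('w2'); P=onz(d,281,251.7,.08); print(P,togo(P[0],P[1],.061))
```

```text
[0.41676058 0.2576128  0.08      ] [np.float64(-0.264), np.float64(-0.012), np.float64(0.723)]
```

Emit:
drive_tool([
  {"grip":-0.1,"offset":[-0.27,-0.015,0],"spin":0},
  {"grip":-0.1,"offset":[-0.27,-0.015,0.3],"spin":0},
  {"grip":-0.1,"offset":[-0.27,-0.015,0.5],"spin":0},
  {"grip":-0.1,"offset":[-0.27,-0.015,0.63],"spin":0},
  {"grip":-0.1,"offset":[-0.27,-0.015,0.72],"spin":0},
])

```text
time_s: 1.92
ee_pos: [0.4144, 0.2566, 0.0564]
ee_rot: [-0.003, 0.117, 0.993, -0.001]
force: [-0.9, -0.4, -0.1]
gripper_width: 0.0424
gripper_force: 0.2
```

Emit:
drive_tool([
  {"grip":-1,"offset":[0,0,0],"spin":0},
  {"grip":-1,"offset":[0,0,0],"spin":0},
  {"grip":-1,"offset":[0,0,0],"spin":0},
  {"grip":-1,"offset":[0,0,0],"spin":0},
  {"grip":-1,"offset":[0,0,0],"spin":0},
])

```text
time_s: 2.33
ee_pos: [0.4184, 0.2565, 0.0623]
ee_rot: [0.001, 0.118, 0.993, 0.0]
force: [-0.2, 0.3, -0.8]
gripper_width: 0.0174
gripper_force: 15.0
```

Emit:
drive_tool([
  {"grip":-1,"offset":[0,0,0],"spin":0},
  {"grip":-1,"offset":[0,0,0],"spin":0},
])

```text
time_s: 2.5
ee_pos: [0.4185, 0.2562, 0.0622]
ee_rot: [0.001, 0.119, 0.993, 0.001]
force: [-0.6, 0.8, 1.2]
gripper_width: 0.0176
gripper_force: 15.0
```

Emit:
drive_tool([
  {"grip":-1,"offset":[0,0,-0.05],"spin":0},
  {"grip":-1,"offset":[0,0,-0.2],"spin":0},
  {"grip":-1,"offset":[0,0,-0.4],"spin":0},
  {"grip":-1,"offset":[0,0,-0.6],"spin":0},
  {"grip":-1,"offset":[0,0,-0.72],"spin":0},
])

```text
time_s: 2.92
ee_pos: [0.4193, 0.256, 0.2106]
ee_rot: [0.003, 0.119, 0.993, 0.001]
force: [0.7, 0.0, -0.1]
gripper_width: 0.0176
gripper_force: 15.0
```

Emit:
drive_tool([
  {"grip":-1,"offset":[-0.1,-0.09,0],"spin":0},
  {"grip":-1,"offset":[-0.22,-0.19,0],"spin":0},
  {"grip":-1,"offset":[-0.35,-0.3,0],"spin":0},
  {"grip":-1,"offset":[-0.48,-0.41,0],"spin":0},
  {"grip":-1,"offset":[-0.6,-0.51,0],"spin":0},
])

```text
time_s: 3.33
ee_pos: [0.5113, 0.1266, 0.2063]
ee_rot: [0.0, 0.119, 0.993, -0.0]
force: [-0.0, 0.4, -0.1]
gripper_width: 0.0175
gripper_force: 15.0
```

Emit:
drive_tool([
  {"grip":-1,"offset":[-0.13,-0.11,0],"spin":0},
  {"grip":-1,"offset":[-0.25,-0.21,0],"spin":0},
  {"grip":-1,"offset":[-0.37,-0.31,0],"spin":0},
  {"grip":-1,"offset":[-0.49,-0.41,0],"spin":0},
  {"grip":-1,"offset":[-0.6,-0.51,0],"spin":0},
])

```text
time_s: 3.75
ee_pos: [0.6039, -0.0008, 0.2061]
ee_rot: [0.0, 0.119, 0.993, -0.0]
force: [-0.1, 0.7, 0.2]
gripper_width: 0.0176
gripper_force: 15.0
```

Emit:
drive_tool([
  {"grip":-1,"offset":[-0.13,-0.11,0],"spin":0},
  {"grip":-1,"offset":[-0.25,-0.21,0],"spin":0},
  {"grip":-1,"offset":[-0.37,-0.31,0],"spin":0},
  {"grip":-1,"offset":[-0.49,-0.41,0],"spin":0},
  {"grip":-1,"offset":[-0.6,-0.51,0],"spin":0},
])

```text
time_s: 4.17
ee_pos: [0.6963, -0.128, 0.206]
ee_rot: [-0.0, 0.119, 0.993, -0.0]
force: [1.0, -0.0, -1.1]
gripper_width: 0.0174
gripper_force: 15.0
```

Emit:
drive_tool([
  {"grip":-1,"offset":[0,0,0],"spin":0},
  {"grip":-1,"offset":[0,0,0],"spin":0},
])

```text
time_s: 4.33
ee_pos: [0.6957, -0.1277, 0.2054]
ee_rot: [-0.0, 0.12, 0.993, 0.0]
force: [0.6, -0.4, -1.0]
gripper_width: 0.0175
gripper_force: 15.0
```

Run:
```python
from h import *
p,Rm,s=pose(); print(p,s['q'])
d=shot('wrist','w3.png'); print(proj(d,[.63,-.147,.046]))
```

```text
[ 0.69572458 -0.12767983  0.20542125] [-3.41389604e-01  3.76641578e-01  1.39513683e+00  5.43419510e-05
  1.37058521e+00 -1.67236841e+00]
[[252.05508422 147.53715094]]
```

View pics/w3.png

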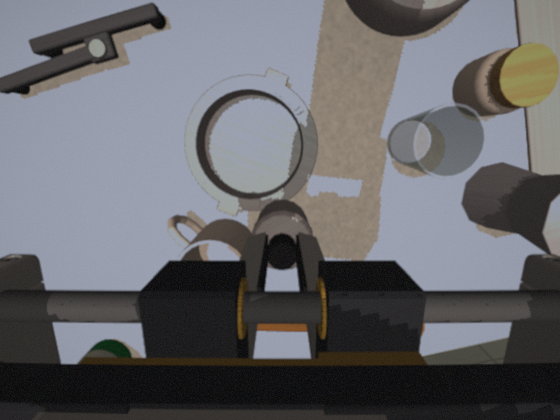

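Wrist view: base bead is centred at about (252,143) with ears at (277,77) and (230,207). The stand pin is at (97,47), the leg toe at about (4,88), and the spine runs from (35,47) to (160,12).

Run:
```python
from h import *
d=load('w3')
hsv=cv2.cvtColor(d['f'],cv2.COLOR_RGB2HSV)
for u,v in[(252,144),(253.5,142)]: print('bead',onz(d,u,v,.03).round(4))
for r in [(186,145),(318,145),(252,75),(252,213)]: print('bead edge',onz(d,*r,.03).round(4))
e1,e2=onz(d,278,74,.03),onz(d,228,210,.03); print('ears',e1,e2,np.linalg.norm(e1-e2),np.degrees(np.arctan2(*(e2-e1)[[1,0]])),(e1+e2)/2)
for n,u in dict(pin=(97,47),toe=(4,88),s1=(36,46),s2=(160,14)).items(): print(n,onz(d,*u,.03).round(4))
# inner rim dark ellipse
m=(hsv[...,2]>200)*1
e1=onz(d,250,90,.046);e2=onz(d,250,195,.046);e3=onz(d,197,141,.046);e4=onz(d,304,141,.046)
print('rim',e1,e2,e3,e4)
```

```text
bead [ 0.626  -0.1476  0.03  ]
bead [ 0.6242 -0.1453  0.03  ]
bead edge [ 0.6084 -0.2237  0.03  ]
bead edge [ 0.6456 -0.0724  0.03  ]
bead edge [ 0.5526 -0.128   0.03  ]
bead edge [ 0.7068 -0.1693  0.03  ]
ears [ 0.55860752 -0.09938468  0.03      ] [ 0.69601223 -0.19725471  0.03      ] 0.16869676650999865 -35.46134506730585 [ 0.62730988 -0.14831969  0.03      ]
pin [ 0.4821 -0.288   0.03  ]
toe [ 0.495  -0.4099  0.03  ]
s1 [ 0.4634 -0.3549  0.03  ]
s2 [ 0.4683 -0.209   0.03  ]
rim [ 0.57035172 -0.13333358  0.046     ] [ 0.68191919 -0.16343437  0.046     ] [ 0.60818711 -0.20529831  0.046     ] [ 0.63693031 -0.08850884  0.046     ]
```

Run:
```python
from h import *
print(togo(.599,-.141,.061),togo(.657,-.155,.061))
```

```text
[np.float64(0.45), np.float64(-0.184), np.float64(0.723)] [np.float64(0.152), np.float64(-0.184), np.float64(0.723)]
```

Emit:
drive_tool([
  {"grip":-1,"offset":[0.15,-0.06,0],"spin":0},
  {"grip":-1,"offset":[0.3,-0.12,0],"spin":0},
  {"grip":-1,"offset":[0.45,-0.18,0],"spin":0},
  {"grip":-1,"offset":[0.45,-0.18,0.1],"spin":0},
  {"grip":-1,"offset":[0.45,-0.18,0.2],"spin":0},
])

```text
time_s: 4.8
ee_pos: [0.5989, -0.1393, 0.1674]
ee_rot: [0.002, 0.118, 0.993, -0.0]
force: [0.1, -0.1, -1.2]
gripper_width: 0.0172
gripper_force: 15.0
```

Emit:
drive_tool([
  {"grip":-1,"offset":[0,0,0.12],"spin":0},
  {"grip":-1,"offset":[0,0,0.25],"spin":0},
  {"grip":-1,"offset":[0,0,0.37],"spin":0},
  {"grip":-1,"offset":[0,0,0.46],"spin":0},
  {"grip":-1,"offset":[0,0,0.515],"spin":0},
])

```text
time_s: 5.22
ee_pos: [0.5978, -0.1382, 0.0604]
ee_rot: [-0.002, 0.118, 0.993, 0.001]
force: [0.1, -0.3, -1.2]
gripper_width: 0.0176
gripper_force: 15.0
```

Emit:
drive_tool([
  {"grip":-1,"offset":[0,0,0],"spin":0},
  {"grip":-1,"offset":[0,0,0.01],"spin":0},
  {"grip":-0.4,"offset":[0,0,0.01],"spin":0},
  {"grip":-0.4,"offset":[0,0,0.01],"spin":0},
  {"grip":-0.4,"offset":[0,0,0.01],"spin":0},
])

```text
time_s: 5.63
ee_pos: [0.6007, -0.1405, 0.0619]
ee_rot: [0.001, 0.119, 0.993, -0.0]
force: [-0.2, 0.0, -0.1]
gripper_width: 0.0278
gripper_force: 0.0
```

Emit:
drive_tool([
  {"grip":-0.4,"offset":[0,0,0],"spin":0},
  {"grip":-0.4,"offset":[0,0,-0.15],"spin":0},
  {"grip":-0.4,"offset":[0,0,-0.35],"spin":0},
  {"grip":-0.4,"offset":[-0.15,0,-0.55],"spin":0},
  {"grip":-0.4,"offset":[-0.3,0,-0.73],"spin":0},
])

```text
time_s: 6.05
ee_pos: [0.6498, -0.1522, 0.1985]
ee_rot: [0.0, 0.119, 0.993, -0.0]
force: [1.6, -0.1, 0.5]
gripper_width: 0.0287
gripper_force: 0.0
```

Run:
```python
from h import *
d=shot('wrist','w4.png');P=pose()[0];print(P)
s=shot('scene','s4.png')
im=np.hstack([cv2.resize(d['f'][60:285,140:440,::-1],(400,300)),cv2.resize(s['f'][200:300,150:283,::-1],(400,300))])
cv2.imwrite('pics/c4.png',im); print(togo(.51,.36))
```

```text
[ 0.65721871 -0.15513128  0.2073904 ]
[np.float64(1.313), np.float64(2.33), np.float64(-0.025)]
```

View pics/c4.png

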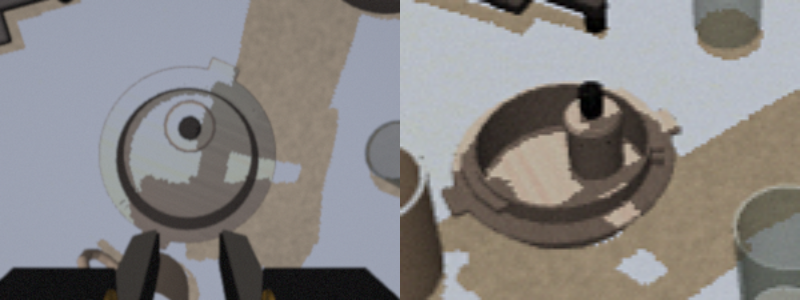

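The first tin stands upright in the base, with its knob central on the lid. Now tin B.

Emit:
drive_tool([
  {"grip":-0.2,"offset":[0.345,0.775,0],"spin":0},
  {"grip":-0.2,"offset":[0.345,0.775,0],"spin":0},
  {"grip":-0.2,"offset":[0.345,0.775,0],"spin":0},
  {"grip":-0.2,"offset":[0.345,0.775,0],"spin":0},
  {"grip":-0.2,"offset":[0.345,0.775,0],"spin":0},
])

```text
time_s: 6.57
ee_pos: [0.6171, 0.0204, 0.1952]
ee_rot: [-0.001, 0.116, 0.993, 0.001]
force: [-0.0, 0.2, -0.2]
gripper_width: 0.0372
gripper_force: 0.0
```

Emit:
drive_tool([
  {"grip":-0.2,"offset":[0.345,0.775,0],"spin":0},
  {"grip":-0.2,"offset":[0.345,0.775,0],"spin":0},
  {"grip":-0.2,"offset":[0.345,0.775,0],"spin":0},
  {"grip":-0.2,"offset":[0.345,0.775,0],"spin":0},
  {"grip":-0.2,"offset":[0.345,0.775,0],"spin":0},
])

```text
time_s: 6.98
ee_pos: [0.5867, 0.1865, 0.1955]
ee_rot: [-0.001, 0.116, 0.993, 0.001]
force: [-0.1, -0.0, 0.1]
gripper_width: 0.0376
gripper_force: 0.0
```

Emit:
drive_tool([
  {"grip":-0.2,"offset":[0.345,0.775,0],"spin":0},
  {"grip":-0.2,"offset":[0.345,0.775,0],"spin":0},
  {"grip":-0.2,"offset":[0.345,0.775,0],"spin":0},
  {"grip":-0.2,"offset":[0.345,0.775,0],"spin":0},
  {"grip":-0.2,"offset":[0.345,0.775,0],"spin":0},
])

```text
time_s: 7.4
ee_pos: [0.5564, 0.3529, 0.1954]
ee_rot: [-0.0, 0.116, 0.993, 0.001]
force: [0.2, 0.1, 0.3]
gripper_width: 0.0374
gripper_force: 0.0
```

```bash
cat >> h.py <<'E'
def knob(d,guess,z=.08):
    """black knob top near a world guess: centroid of the dark blob -> ray onto z"""
    x,y=proj(d,[guess[0],guess[1],z])[0].astype(int); w=45
    x0,y0=max(0,x-w),max(0,y-w); g=cv2.cvtColor(d['f'],cv2.COLOR_RGB2GRAY)[y0:y+w,x0:x+w]
    n,l,st,c=cv2.connectedComponentsWithStats((cv2.GaussianBlur(g,(3,3),0)<28).astype(np.uint8))
    for i in range(1,n):
        if 80<st[i,4]<900: print('blob',st[i,4],st[i,:4],(c[i]+[x0,y0]).round(1),onz(d,*(c[i]+[x0,y0]),z).round(4))
E
python3 - <<'E'
from h import *
d=shot('wrist','w5.png');print(pose()[0]); print(proj(d,[.515,.357,.08]))
knob(d,(.515,.357))
cv2.imwrite('pics/c5.png',cv2.resize(d['f'][150:300,180:380,::-1],None,fx=3,fy=3))
E
```

```text
[0.55708841 0.35069801 0.19531287]
[[276.91788531 166.96758507]]
```

View pics/c5.png

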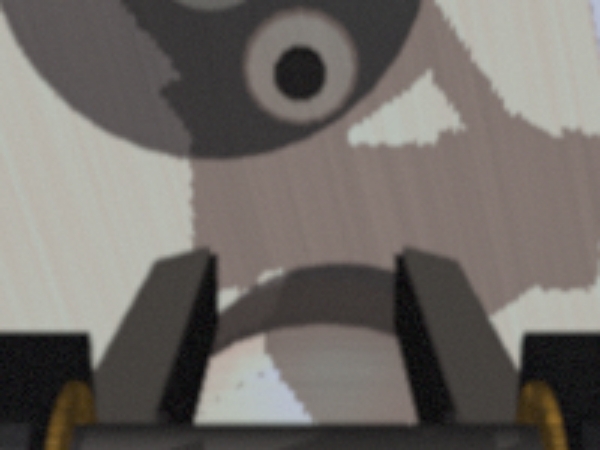

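Tin B's knob is centred in the crop, at full-frame (280,174), clear of the saucepan.

Run:
```python
from h import *
d=load('w5'); P=onz(d,280,174.3,.08); print(P,togo(P[0],P[1],.062))
```

```text
[0.52280582 0.35829227 0.08      ] [np.float64(0.175), np.float64(-0.002), np.float64(0.667)]
```

Emit:
drive_tool([
  {"grip":-0.15,"offset":[0.175,0,0],"spin":0},
  {"grip":-0.15,"offset":[0.175,0,0.2],"spin":0},
  {"grip":-0.15,"offset":[0.175,0,0.4],"spin":0},
  {"grip":-0.15,"offset":[0.175,0,0.55],"spin":0},
  {"grip":-0.15,"offset":[0.175,0,0.66],"spin":0},
])

```text
time_s: 7.87
ee_pos: [0.5229, 0.3537, 0.0602]
ee_rot: [-0.002, 0.119, 0.993, -0.002]
force: [-0.1, 0.5, 0.1]
gripper_width: 0.0404
gripper_force: 0.0
```

Emit:
drive_tool([
  {"grip":-0.15,"offset":[0,0,0],"spin":0},
  {"grip":-1,"offset":[0,0,0],"spin":0},
  {"grip":-1,"offset":[0,0,0],"spin":0},
  {"grip":-1,"offset":[0,0,0],"spin":0},
  {"grip":-1,"offset":[0,0,0],"spin":0},
])

```text
time_s: 8.28
ee_pos: [0.5256, 0.3568, 0.0661]
ee_rot: [0.002, 0.119, 0.993, 0.001]
force: [0.1, 0.4, 0.8]
gripper_width: 0.0177
gripper_force: 15.0
```

Emit:
drive_tool([
  {"grip":-1,"offset":[0,0,0],"spin":0},
  {"grip":-1,"offset":[0,0,0],"spin":0},
  {"grip":-1,"offset":[0,0,-0.05],"spin":0},
  {"grip":-1,"offset":[0,0,-0.2],"spin":0},
  {"grip":-1,"offset":[0,0,-0.4],"spin":0},
])

```text
time_s: 8.7
ee_pos: [0.521, 0.3552, 0.1409]
ee_rot: [-0.004, 0.119, 0.993, -0.002]
force: [0.2, 0.5, -1.4]
gripper_width: 0.0174
gripper_force: 15.0
```

Run:
```python
from h import *
print(pose()[0],togo(.657,-.155,.205))
```

```text
[0.52097671 0.35519225 0.14090326] [np.float64(-1.259), np.float64(-2.321), np.float64(-0.317)]
```

Emit:
drive_tool([
  {"grip":-1,"offset":[0,0,-0.2],"spin":0},
  {"grip":-1,"offset":[0,0,-0.32],"spin":0},
  {"grip":-1,"offset":[-0.05,-0.09,-0.32],"spin":0},
  {"grip":-1,"offset":[-0.14,-0.26,-0.32],"spin":0},
  {"grip":-1,"offset":[-0.24,-0.44,-0.32],"spin":0},
])

```text
time_s: 9.12
ee_pos: [0.5495, 0.2598, 0.2089]
ee_rot: [0.0, 0.117, 0.993, 0.0]
force: [0.4, -0.4, -1.2]
gripper_width: 0.0173
gripper_force: 15.0
```

Emit:
drive_tool([
  {"grip":-1,"offset":[-0.09,-0.17,0],"spin":0},
  {"grip":-1,"offset":[-0.18,-0.34,0],"spin":0},
  {"grip":-1,"offset":[-0.27,-0.5,0],"spin":0},
  {"grip":-1,"offset":[-0.36,-0.67,0],"spin":0},
  {"grip":-1,"offset":[-0.45,-0.83,0],"spin":0},
])

```text
time_s: 9.53
ee_pos: [0.598, 0.0754, 0.2081]
ee_rot: [-0.0, 0.119, 0.993, -0.0]
force: [0.8, -0.5, -0.8]
gripper_width: 0.0176
gripper_force: 15.0
```

Emit:
drive_tool([
  {"grip":-1,"offset":[-0.09,-0.17,0],"spin":0},
  {"grip":-1,"offset":[-0.18,-0.34,0],"spin":0},
  {"grip":-1,"offset":[-0.27,-0.5,0],"spin":0},
  {"grip":-1,"offset":[-0.36,-0.67,0],"spin":0},
  {"grip":-1,"offset":[-0.45,-0.83,0],"spin":0},
])

```text
time_s: 9.95
ee_pos: [0.6464, -0.1071, 0.208]
ee_rot: [-0.001, 0.119, 0.993, 0.0]
force: [1.4, -0.3, -0.9]
gripper_width: 0.0179
gripper_force: 15.0
```

Emit:
drive_tool([
  {"grip":-1,"offset":[-0.06,-0.12,0],"spin":0},
  {"grip":-1,"offset":[-0.12,-0.22,0],"spin":0},
  {"grip":-1,"offset":[-0.12,-0.22,0],"spin":0},
  {"grip":-1,"offset":[-0.12,-0.22,0],"spin":0},
])

```text
time_s: 10.28
ee_pos: [0.6593, -0.1544, 0.2076]
ee_rot: [-0.001, 0.119, 0.993, 0.0]
force: [0.3, -0.0, -1.1]
gripper_width: 0.0176
gripper_force: 15.0
```

Run:
```python
from h import *
print(pose()[0],togo(.657,-.155,.0645))
d=shot('wrist','w6.png'); knob(d,(.599,-.141),.078)
```

```text
[ 0.65931701 -0.15438073  0.20760688] [np.float64(0.009), np.float64(-0.006), np.float64(0.716)]
```

Emit:
drive_tool([
  {"grip":-1,"offset":[0.01,0,0.15],"spin":0},
  {"grip":-1,"offset":[0.01,0,0.33],"spin":0},
  {"grip":-1,"offset":[0.01,0,0.5],"spin":0},
  {"grip":-1,"offset":[0.01,0,0.62],"spin":0},
  {"grip":-1,"offset":[0.01,0,0.7],"spin":0},
])

```text
time_s: 10.75
ee_pos: [0.6554, -0.1504, 0.0643]
ee_rot: [-0.003, 0.118, 0.993, 0.001]
force: [-0.5, 0.4, -0.7]
gripper_width: 0.0174
gripper_force: 15.0
```

Emit:
drive_tool([
  {"grip":-1,"offset":[0,0,0.01],"spin":0},
  {"grip":-1,"offset":[0,0,0.018],"spin":0},
  {"grip":-0.4,"offset":[0,0,0.018],"spin":0},
  {"grip":-0.4,"offset":[0,0,0.018],"spin":0},
  {"grip":-0.4,"offset":[0,0,0.018],"spin":0},
])

```text
time_s: 11.17
ee_pos: [0.6589, -0.1535, 0.0664]
ee_rot: [0.001, 0.118, 0.993, -0.0]
force: [0.4, -0.2, -0.8]
gripper_width: 0.028
gripper_force: 0.0
```

Emit:
drive_tool([
  {"grip":-0.4,"offset":[0,0,0],"spin":0},
  {"grip":-0.4,"offset":[0,0,-0.15],"spin":0},
  {"grip":-0.4,"offset":[0,0,-0.35],"spin":0},
  {"grip":-0.4,"offset":[-0.15,0,-0.55],"spin":0},
  {"grip":-0.4,"offset":[-0.35,0,-0.75],"spin":0},
])

```text
time_s: 11.58
ee_pos: [0.7103, -0.1659, 0.2012]
ee_rot: [0.001, 0.119, 0.993, -0.0]
force: [-0.5, -1.5, 1.0]
gripper_width: 0.0281
gripper_force: 0.0
```

Run:
```python
from h import *
d=shot('wrist','w7.png');print(pose()[0])
s=shot('scene','s7.png'); b=shot('side','b7.png')
im=np.hstack([cv2.resize(d['f'][:300,:400,::-1],(400,300)),cv2.resize(s['f'][160:300,150:337,::-1],(400,300))])
im=np.vstack([im,np.hstack([cv2.resize(b['f'][120:270,110:310,::-1],(400,300)),cv2.resize(s['f'][180:330,250:450,::-1],(400,300))])])
cv2.imwrite('pics/c7.png',im)
```

```text
[ 0.71771138 -0.16871855  0.2095782 ]
```

View pics/c7.png

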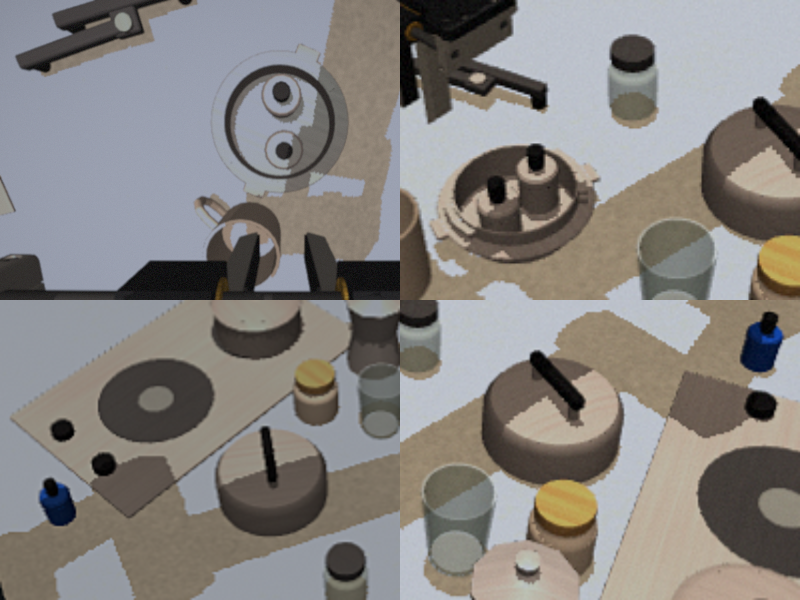

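Both tins stand upright in the base, the hob is empty of tins, and the hood has not moved. The arm is next to the stand, so I'll open the prop leg first, pushing the toe with shut fingers.

Emit:
drive_tool([
  {"grip":-1,"offset":[0.515,-0.72,0],"spin":0},
  {"grip":-1,"offset":[0.515,-0.72,0],"spin":0},
  {"grip":-1,"offset":[0.515,-0.72,0],"spin":0},
  {"grip":-1,"offset":[0.515,-0.72,0],"spin":0},
  {"grip":-1,"offset":[0.515,-0.72,0],"spin":0},
])

```text
time_s: 12.15
ee_pos: [0.5714, -0.2839, 0.1958]
ee_rot: [-0.002, 0.121, 0.993, 0.0]
force: [-1.6, -0.2, 0.1]
gripper_width: 0.0009
gripper_force: 0.0
```

Emit:
drive_tool([
  {"grip":-1,"offset":[0.515,-0.72,0],"spin":0},
  {"grip":-1,"offset":[0.515,-0.72,0],"spin":0},
  {"grip":-1,"offset":[0.515,-0.72,0],"spin":0},
  {"grip":-1,"offset":[0.515,-0.72,0],"spin":0},
  {"grip":-1,"offset":[0.515,-0.72,0],"spin":0},
])

```text
time_s: 12.57
ee_pos: [0.4381, -0.3992, 0.1964]
ee_rot: [-0.001, 0.121, 0.993, 0.0]
force: [-0.8, -0.2, -0.3]
gripper_width: 0.0003
gripper_force: 0.0
```

Run:
```python
from h import *
d=load('w7'); e1,e2=onz(d,309,50,.03),onz(d,256,190,.03); print('ears',e1,e2,np.degrees(np.arctan2(*(e2-e1)[[1,0]])))
print('bead c',onz(d,280,121,.03),'pin',onz(d,123,22,.03),'toe',onz(d,20,62,.03),'s1',onz(d,56,17,.03))
print(pose()[0],togo(.439,-.402,.014))
c=np.array([.483,-.288]);a=np.radians(-2)
prev=np.array([.439,-.402])
p,Rm,s=pose()
for ph,dd in[(-75,20),(-60,20),(-45,20),(-30,20),(-15,20),(-5,20),(0,17)]:
    t=a+np.radians(ph); u=np.array([np.cos(t),np.sin(t)]); n=np.array([u[1],-u[0]])
    P=c+.11*u+dd/1000*n; dl=np.append(P-prev,0); print(ph,P.round(3),(Rm.T@dl/.2).round(3),(Rm.T@np.append(P-[.439,-.402],0)/.2).round(3)); prev=P
```

```text
ears [ 0.55859994 -0.09945502  0.03      ] [ 0.69447802 -0.19496954  0.03      ] -35.105025637097015
bead c [ 0.62370816 -0.14792353  0.03      ] pin [ 0.48295248 -0.28793944  0.03      ] toe [ 0.49147901 -0.41513298  0.03      ] s1 [ 0.45964296 -0.35750517  0.03      ]
[ 0.43814387 -0.39918947  0.19635771] [np.float64(-0.01), np.float64(-0.013), np.float64(0.912)]
-75 [ 0.488 -0.4  ] [-0.236  0.07  -0.001] [-0.236  0.07  -0.001]
-60 [ 0.517 -0.395] [-0.133  0.06  -0.   ] [-0.37   0.13  -0.001]
-45 [ 0.543 -0.382] [-0.113  0.092 -0.   ] [-0.483  0.222 -0.001]
-30 [ 0.566 -0.363] [-0.086  0.118 -0.   ] [-0.568  0.34  -0.001]
-15 [ 0.582 -0.339] [-0.052  0.136 -0.   ] [-0.621  0.476 -0.001]
-5 [ 0.59  -0.321] [-0.014  0.096  0.   ] [-0.635  0.573 -0.001]
0 [ 0.592 -0.309] [0.002 0.063 0.   ] [-0.633  0.636 -0.001]
```

Emit:
drive_tool([
  {"grip":-1,"offset":[0,0,0.25],"spin":0},
  {"grip":-1,"offset":[0,0,0.45],"spin":0},
  {"grip":-1,"offset":[0,0,0.65],"spin":0},
  {"grip":-1,"offset":[0,0,0.82],"spin":0},
  {"grip":-1,"offset":[0,0,0.9],"spin":0},
])

```text
time_s: 12.98
ee_pos: [0.4393, -0.3924, 0.0108]
ee_rot: [-0.004, 0.119, 0.993, 0.004]
force: [0.4, -0.3, -0.6]
gripper_width: 0.0007
gripper_force: 0.0
```

Emit:
drive_tool([
  {"grip":-1,"offset":[0,0,0],"spin":0},
  {"grip":-1,"offset":[-0.1,0.04,0],"spin":0},
  {"grip":-1,"offset":[-0.2,0.06,0],"spin":0},
  {"grip":-1,"offset":[-0.29,0.09,0],"spin":0},
  {"grip":-1,"offset":[-0.37,0.13,0],"spin":0},
])

```text
time_s: 13.4
ee_pos: [0.5215, -0.3894, 0.019]
ee_rot: [0.0, 0.118, 0.993, -0.0]
force: [-3.1, 0.3, -0.5]
gripper_width: -0.0
gripper_force: 0.7
```

Emit:
drive_tool([
  {"grip":-1,"offset":[-0.06,0.04,0],"spin":0},
  {"grip":-1,"offset":[-0.11,0.09,0],"spin":0},
  {"grip":-1,"offset":[-0.16,0.15,0],"spin":0},
  {"grip":-1,"offset":[-0.2,0.21,0],"spin":0},
  {"grip":-1,"offset":[-0.23,0.28,0],"spin":0},
])

```text
time_s: 13.82
ee_pos: [0.5792, -0.3451, 0.0181]
ee_rot: [0.0, 0.119, 0.993, -0.0]
force: [-0.8, -0.9, -0.0]
gripper_width: 0.0008
gripper_force: 0.6
```

Emit:
drive_tool([
  {"grip":-1,"offset":[-0.015,0.05,0],"spin":0},
  {"grip":-1,"offset":[-0.025,0.09,0],"spin":0},
  {"grip":-1,"offset":[-0.03,0.13,0],"spin":0},
  {"grip":-1,"offset":[-0.035,0.16,0],"spin":0},
  {"grip":-1,"offset":[-0.035,0.16,0],"spin":0},
])

```text
time_s: 14.23
ee_pos: [0.5927, -0.3152, 0.0177]
ee_rot: [0.0, 0.118, 0.993, 0.0]
force: [-0.5, -0.4, -0.0]
gripper_width: 0.0005
gripper_force: 0.0
```

Emit:
drive_tool([
  {"grip":-1,"offset":[0,0.02,0],"spin":0},
  {"grip":-1,"offset":[0,0.04,0],"spin":0},
  {"grip":-1,"offset":[0,0.055,0],"spin":0},
  {"grip":-1,"offset":[0,0.055,0],"spin":0},
  {"grip":-1,"offset":[0,0.055,0],"spin":0},
])

```text
time_s: 14.65
ee_pos: [0.5945, -0.3075, 0.0179]
ee_rot: [-0.0, 0.119, 0.993, -0.002]
force: [-2.4, -4.8, -0.5]
gripper_width: 0.0007
gripper_force: 2.8
```

Run:
```python
from h import *
p,Rm,s=pose();print(p,s['force'],s['time_s'])
b=shot('side','b8.png'); a=shot('scene','s8.png')
cv2.imwrite('pics/c8.png',np.hstack([cv2.resize(b['f'][200:350,280:480,::-1],(400,300)),cv2.resize(a['f'][150:300,100:300,::-1],(400,300))]))
```

```text
[ 0.59452283 -0.30752507  0.01791374] [-2.41484741 -4.83640405 -0.46912918] 14.65
```

View pics/c8.png

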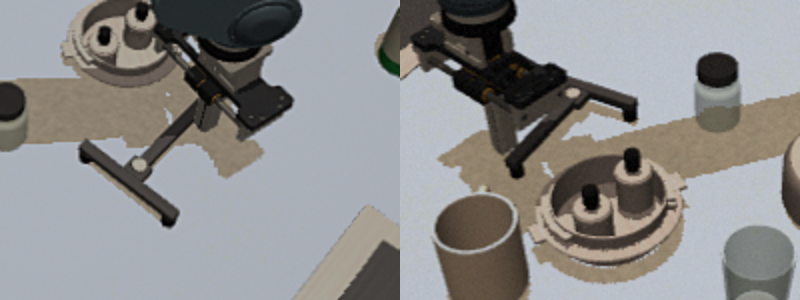

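The leg is open in a T with about 5 N against its stop. I'll back off, rise, and spin +2 rad for the hood's bar.

Emit:
drive_tool([
  {"grip":-1,"offset":[0,0.02,0],"spin":0},
  {"grip":-1,"offset":[0,0.02,0],"spin":0},
  {"grip":-1,"offset":[0,-0.1,0],"spin":0},
  {"grip":-1,"offset":[0,-0.15,-0.15],"spin":0},
  {"grip":-1,"offset":[0,-0.15,-0.35],"spin":0},
])

```text
time_s: 15.17
ee_pos: [0.5847, -0.3348, 0.0839]
ee_rot: [-0.004, 0.12, 0.993, 0.002]
force: [0.8, 0.3, 0.1]
gripper_width: 0.0
gripper_force: 0.0
```

Emit:
drive_tool([
  {"grip":-0.4,"offset":[0,0,-0.2],"spin":0},
  {"grip":-0.4,"offset":[0,0,-0.4],"spin":0},
  {"grip":-0.4,"offset":[0,0,-0.6],"spin":0},
  {"grip":-0.4,"offset":[0,0,-0.65],"spin":0},
  {"grip":-0.4,"offset":[0,0,-0.65],"spin":0},
])

```text
time_s: 15.58
ee_pos: [0.59, -0.3363, 0.2231]
ee_rot: [0.004, 0.119, 0.993, -0.002]
force: [0.3, 0.8, 0.4]
gripper_width: 0.0274
gripper_force: 0.0
```

Emit:
drive_tool([
  {"grip":-0.4,"offset":[0,0,0],"spin":0.25},
  {"grip":-0.4,"offset":[0,0,0],"spin":0.25},
  {"grip":-0.4,"offset":[0,0,0],"spin":0.25},
  {"grip":-0.4,"offset":[0,0,0],"spin":0.25},
  {"grip":-0.4,"offset":[0,0,0],"spin":0.25},
])

```text
time_s: 16.0
ee_pos: [0.5869, -0.3339, 0.2142]
ee_rot: [-0.002, 0.362, 0.932, 0.001]
force: [1.0, -0.4, -0.1]
gripper_width: 0.0281
gripper_force: 0.0
```

Emit:
drive_tool([
  {"grip":-0.4,"offset":[0,0,0],"spin":0.25},
  {"grip":-0.4,"offset":[0,0,0],"spin":0.25},
  {"grip":-0.4,"offset":[0,0,0],"spin":0.25},
  {"grip":-0.4,"offset":[0,0,0],"spin":0.25},
  {"grip":-0.4,"offset":[0,0,0],"spin":0.25},
])

```text
time_s: 16.42
ee_pos: [0.5873, -0.3343, 0.2153]
ee_rot: [-0.002, 0.58, 0.815, 0.0]
force: [-0.8, 0.3, -0.7]
gripper_width: 0.0279
gripper_force: 0.0
```

Emit:
drive_tool([
  {"grip":-0.4,"offset":[0,0,0],"spin":0.25},
  {"grip":-0.4,"offset":[0,0,0],"spin":0.25},
  {"grip":-0.4,"offset":[0,0,0],"spin":0.25},
  {"grip":-0.4,"offset":[0,0,0],"spin":0.25},
  {"grip":-0.4,"offset":[0,0,0],"spin":0.25},
])

```text
time_s: 16.83
ee_pos: [0.5875, -0.3345, 0.2161]
ee_rot: [-0.001, 0.763, 0.647, -0.0]
force: [-0.3, 0.1, -0.6]
gripper_width: 0.0283
gripper_force: 0.0
```

Emit:
drive_tool([
  {"grip":-0.4,"offset":[0,0,0],"spin":0.25},
  {"grip":-0.4,"offset":[0,0,0],"spin":0.25},
  {"grip":-0.4,"offset":[0,0,0],"spin":0.25},
  {"grip":-0.4,"offset":[0,0,0],"spin":0.25},
  {"grip":-0.4,"offset":[0,0,0],"spin":0.25},
])

```text
time_s: 17.25
ee_pos: [0.5877, -0.3346, 0.2166]
ee_rot: [-0.001, 0.899, 0.439, -0.0]
force: [-0.4, -0.1, -0.3]
gripper_width: 0.0282
gripper_force: 0.0
```

Run:
```python
from h import *
p,Rm,s=pose();print(p,s['q'],Rm.round(3),s['force'])
# hood bar in both views, current
a=shot('scene','s9.png');b=shot('side','b9.png')
hx=np.array([.468,.067])
# look position: hood centre 70 mm in tool +x of TCP
t=hx-.07*Rm[:2,0]; print('look at',t,togo(t[0],t[1],.21))
```

```text
[ 0.58766901 -0.33464997  0.21664738] [-6.84970382e-01  2.97481431e-01  1.47385851e+00  8.47518688e-05
  1.37179780e+00 -2.23964898e-02] [[ 0.615  0.788 -0.001]
 [ 0.788 -0.615  0.001]
 [ 0.    -0.002 -1.   ]] [-0.37592506 -0.06234173 -0.29846889]
look at [0.42493869 0.01181192] [np.float64(0.87), np.float64(-1.705), np.float64(0.037)]
```

Emit:
drive_tool([
  {"grip":-0.4,"offset":[0.435,-0.85,0],"spin":0},
  {"grip":-0.4,"offset":[0.435,-0.85,0],"spin":0},
  {"grip":-0.4,"offset":[0.435,-0.85,0],"spin":0},
  {"grip":-0.4,"offset":[0.435,-0.85,0],"spin":0},
  {"grip":-0.4,"offset":[0.435,-0.85,0],"spin":0},
])

```text
time_s: 17.77
ee_pos: [0.5065, -0.1583, 0.2171]
ee_rot: [-0.001, 0.898, 0.44, -0.0]
force: [-0.6, -0.2, -1.3]
gripper_width: 0.0283
gripper_force: 0.0
```

Emit:
drive_tool([
  {"grip":-0.4,"offset":[0.435,-0.85,0],"spin":0},
  {"grip":-0.4,"offset":[0.435,-0.85,0],"spin":0},
  {"grip":-0.4,"offset":[0.435,-0.85,0],"spin":0},
  {"grip":-0.4,"offset":[0.435,-0.85,0],"spin":0},
  {"grip":-0.4,"offset":[0.435,-0.85,0],"spin":0},
])

```text
time_s: 18.18
ee_pos: [0.4266, 0.0148, 0.2173]
ee_rot: [-0.0, 0.898, 0.44, 0.0]
force: [-0.9, 0.0, 0.5]
gripper_width: 0.0279
gripper_force: 0.0
```

Emit:
drive_tool([
  {"grip":-0.4,"offset":[0,0,0],"spin":0},
  {"grip":-0.4,"offset":[0,0,0],"spin":0},
])

```text
time_s: 18.35
ee_pos: [0.4283, 0.0128, 0.2178]
ee_rot: [0.0, 0.898, 0.44, 0.0]
force: [-0.7, 0.1, -0.1]
gripper_width: 0.0282
gripper_force: 0.0
```

Run:
```python
from h import *
d=shot('wrist','w10.png'); p,Rm,s=pose(); print(p)
x,y=proj(d,[.468,.067,.092])[0]; print(x,y)
g=cv2.cvtColor(d['f'],cv2.COLOR_RGB2GRAY); x0,y0=int(max(0,x-90)),int(max(0,y-90)); x1,y1=int(x+90),int(min(y+90,250))
for th in(35,50):
    n,l,st,c=cv2.connectedComponentsWithStats((g[y0:y1,x0:x1]<th).astype(np.uint8))
    for i in range(1,n):
        if st[i,4]>300:
            pts=np.argwhere(l==i)[:,::-1].astype(np.float32)+[x0,y0]; r=cv2.minAreaRect(pts.astype(np.float32)); bx=cv2.boxPoints(r)
            w=np.array([onz(d,*q,.092)[:2] for q in bx]); e=[w[1]-w[0],w[2]-w[1]]; L=max(e,key=np.linalg.norm)
            print(th,st[i,4],r,w.mean(0).round(4),[np.linalg.norm(k).round(4) for k in e],np.degrees(np.arctan2(L[1],L[0])))
cv2.imwrite('pics/c10.png',d['f'][:300,:,::-1])
```

```text
[0.4287063  0.01196319 0.21788183]
279.8606173578949 138.16319417440627
35 1049 ((279.2403259277344, 132.01519775390625), (90.14196014404297, 11.877623558044434), 88.85424041748047) [0.4704 0.071 ] [np.float64(0.0116), np.float64(0.088)] -126.5433771401538
50 1118 ((279.2388000488281, 132.49644470214844), (91.10926055908203, 12.371757507324219), 89.14490509033203) [0.4701 0.0706] [np.float64(0.012), np.float64(0.089)] -126.83285896773857
```

View pics/c10.png

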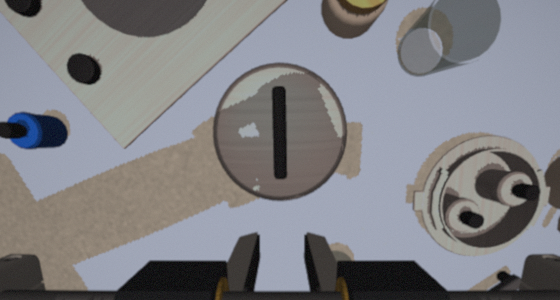

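The bar is centred at (279,132), giving (0.470, 0.071) at 53°, 89 mm long against 92 mm expected. The hood shell is concentric, and both tins are still upright in the base at right.

Run:
```python
from h import *
print(togo(.470,.0707,.066,np.radians(53.3-90)))
```

```text
[np.float64(0.359), np.float64(-0.019), np.float64(0.759), ('spin', np.float64(-0.011))]
```

Emit:
drive_tool([
  {"grip":-0.05,"offset":[0.18,-0.01,0],"spin":-0.01},
  {"grip":-0.05,"offset":[0.36,-0.02,0],"spin":-0.01},
  {"grip":-0.05,"offset":[0.36,-0.02,0.1],"spin":-0.01},
  {"grip":-0.05,"offset":[0.36,-0.02,0.25],"spin":-0.01},
  {"grip":-0.05,"offset":[0.36,-0.02,0.4],"spin":-0.01},
])

```text
time_s: 18.82
ee_pos: [0.4718, 0.0702, 0.1374]
ee_rot: [0.001, 0.895, 0.446, 0.001]
force: [1.0, 0.9, -0.0]
gripper_width: 0.0447
gripper_force: 0.0
```

Emit:
drive_tool([
  {"grip":-0.05,"offset":[0,0,0.1],"spin":0},
  {"grip":-0.05,"offset":[0,0,0.2],"spin":0},
  {"grip":-0.05,"offset":[0,0,0.3],"spin":0},
  {"grip":-0.05,"offset":[0,0,0.355],"spin":0},
  {"grip":-0.05,"offset":[0,0,0.355],"spin":0},
])

```text
time_s: 19.23
ee_pos: [0.4684, 0.0702, 0.064]
ee_rot: [-0.001, 0.895, 0.445, -0.002]
force: [0.1, -1.0, -1.6]
gripper_width: 0.0443
gripper_force: 0.0
```

Emit:
drive_tool([
  {"grip":-1,"offset":[0,0,0],"spin":0},
  {"grip":-1,"offset":[0,0,0],"spin":0},
  {"grip":-1,"offset":[0,0,0],"spin":0},
  {"grip":-1,"offset":[0,0,0],"spin":0},
  {"grip":-1,"offset":[0,0,0],"spin":0},
], force=40)

```text
time_s: 19.65
ee_pos: [0.4706, 0.0711, 0.0677]
ee_rot: [0.001, 0.895, 0.446, 0.001]
force: [-0.5, -0.3, 0.0]
gripper_width: 0.0148
gripper_force: 0.0
```

Emit:
drive_tool([
  {"grip":-1,"offset":[0,0,0],"spin":0},
  {"grip":-1,"offset":[0,0,0],"spin":0},
  {"grip":-1,"offset":[0,0,0],"spin":0},
])

```text
time_s: 19.9
ee_pos: [0.4706, 0.0711, 0.0676]
ee_rot: [0.0, 0.895, 0.446, 0.001]
force: [-0.9, -0.1, 6.0]
gripper_width: 0.0138
gripper_force: 40.0
```

Run:
```python
from h import *
p,Rm,s=pose(); print(p,np.degrees(np.arctan2(Rm[1,1],Rm[0,1])),s['gripper_width'],s['gripper_force'],s['force'])
```

```text
[0.47055336 0.07113206 0.06759328] -37.05047011178161 0.013805176905654045 39.99968469142914 [-0.92709999 -0.12975741  5.98679731]
```

Emit:
drive_tool([
  {"grip":-1,"offset":[0,0,-0.06],"spin":0},
  {"grip":-1,"offset":[0,0,-0.2],"spin":0},
  {"grip":-1,"offset":[0,0,-0.38],"spin":0},
  {"grip":-1,"offset":[0,0,-0.56],"spin":0},
  {"grip":-1,"offset":[0,0,-0.72],"spin":0},
])

```text
time_s: 20.32
ee_pos: [0.4693, 0.0713, 0.2119]
ee_rot: [-0.0, 0.895, 0.446, -0.0]
force: [1.2, -0.8, -0.8]
gripper_width: 0.0136
gripper_force: 40.0
```

Emit:
drive_tool([
  {"grip":-1,"offset":[-0.08,0.08,0],"spin":0},
  {"grip":-1,"offset":[-0.21,0.21,0],"spin":0},
  {"grip":-1,"offset":[-0.35,0.35,0],"spin":0},
  {"grip":-1,"offset":[-0.5,0.5,0],"spin":0},
  {"grip":-1,"offset":[-0.64,0.64,0],"spin":0},
])

```text
time_s: 20.73
ee_pos: [0.4943, -0.1096, 0.21]
ee_rot: [-0.0, 0.895, 0.446, -0.0]
force: [0.6, 0.9, -2.2]
gripper_width: 0.0136
gripper_force: 40.0
```

Emit:
drive_tool([
  {"grip":-1,"offset":[-0.14,0.14,0],"spin":0},
  {"grip":-1,"offset":[-0.28,0.28,0],"spin":0},
  {"grip":-1,"offset":[-0.42,0.42,0],"spin":0},
  {"grip":-1,"offset":[-0.54,0.54,0],"spin":0},
  {"grip":-1,"offset":[-0.64,0.64,0],"spin":0},
])

```text
time_s: 21.15
ee_pos: [0.5192, -0.2896, 0.2094]
ee_rot: [-0.001, 0.896, 0.445, -0.0]
force: [-0.5, -0.3, -1.8]
gripper_width: 0.0135
gripper_force: 40.0
```

Emit:
drive_tool([
  {"grip":-1,"offset":[0,0,0],"spin":0},
  {"grip":-1,"offset":[0,0,0],"spin":0},
  {"grip":-1,"offset":[0,0,0],"spin":0},
])

```text
time_s: 21.4
ee_pos: [0.5193, -0.2865, 0.2097]
ee_rot: [-0.001, 0.895, 0.446, -0.0]
force: [-0.4, 0.5, -3.1]
gripper_width: 0.0134
gripper_force: 40.0
```

```bash
cat >> h.py <<'E'
from scipy.optimize import least_squares
def circ(d,c0,z,r,tol,masks=()):
    g=cv2.GaussianBlur(cv2.cvtColor(d['f'],cv2.COLOR_RGB2GRAY),(3,3),0); e=cv2.Canny(g,25,70); e[285:]=0
    P=np.array([onz(d,u,v,z)[:2] for v,u in np.argwhere(e>0)]); c=np.array(c0,float)
    for t in(tol,tol,tol/2,tol/2):
        w=P-c; rr=np.hypot(*w.T); k=abs(rr-r)<t; Q=P[k]
        c=least_squares(lambda c:np.hypot(*(Q-c).T)-r,c,loss='soft_l1',f_scale=.001).x
    w=Q-c; return c.round(4),len(Q),np.std(np.hypot(*w.T)-r).round(4)
E
python3 - <<'E'
from h import *
d=shot('wrist','w11.png'); p,Rm,s=pose(); print(p,s['gripper_width'],np.degrees(np.arctan2(Rm[1,0],Rm[0,0])))
for n in('w3','w7','w11'):
    D=load(n); print(n,circ(D,(.626,-.148),.03,.079,.008),'in',circ(D,(.626,-.148),.046,.060,.006),'out',circ(D,(.626,-.148),.046,.063,.006))
cv2.imwrite('pics/c11.png',d['f'][:300,:,::-1])
E
```

```text
[ 0.51950291 -0.28614824  0.20994356] 0.01388746525906463 52.973941282946406
w3 (array([ 0.6279, -0.1497]), 280, np.float64(0.0017)) in (array([ 0.6273, -0.1501]), 494, np.float64(0.0012)) out (array([ 0.6285, -0.1466]), 279, np.float64(0.0013))
w7 (array([ 0.6271, -0.1498]), 656, np.float64(0.0015)) in (array([ 0.6274, -0.1496]), 416, np.float64(0.0004)) out (array([ 0.6248, -0.1478]), 230, np.float64(0.0012))
w11 (array([ 0.6266, -0.1501]), 449, np.float64(0.0015)) in (array([ 0.6247, -0.1524]), 432, np.float64(0.0015)) out (array([ 0.6267, -0.1507]), 383, np.float64(0.0016))
```

View pics/c11.png

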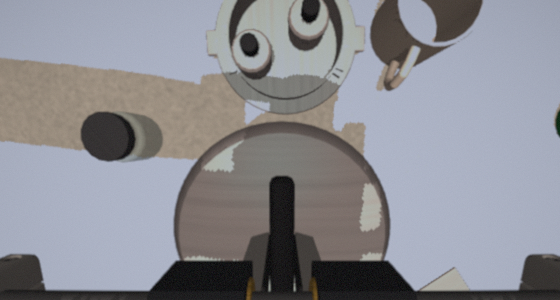

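Hood held level; base at the top of the view with ears at (212,40) and (362,38), perpendicular to the bar. I'll check the hood's axis against the TCP before lowering.

Run:
```python
from h import *
d=load('w11'); p,Rm,s=pose()
e1,e2=onz(d,209,41,.03),onz(d,365,38,.03); print('ears',e1,e2,np.linalg.norm(e1-e2),np.degrees(np.arctan2(*(e2-e1)[[1,0]])),(e1+e2)/2)
for z in(.195,.202): print('hood held',circ(d,p[:2],z,.079,.006),p[:2])
D=load('w10')
for z in(.055,.06): print('hood table',circ(D,(.4702,.0708),z,.079,.006))
print(togo(.627,-.150,.175),togo(.627,-.150,.0985),np.degrees(np.arctan2(Rm[1,0],Rm[0,0])))
```

```text
ears [ 0.55881574 -0.09922206  0.03      ] [ 0.6989276  -0.20138481  0.03      ] 0.1734028818930255 -36.097708388411654 [ 0.62887167 -0.15030343  0.03      ]
hood held (array([ 0.5176, -0.2887]), 414, np.float64(0.0013)) [ 0.51950291 -0.28614824]
hood held (array([ 0.5183, -0.2898]), 364, np.float64(0.0014)) [ 0.51950291 -0.28614824]
hood table (array([0.4672, 0.0676]), 271, np.float64(0.0012))
hood table (array([0.4661, 0.0668]), 263, np.float64(0.0013))
[np.float64(0.867), np.float64(0.019), np.float64(0.175)] [np.float64(0.867), np.float64(0.02), np.float64(0.558)] 52.973941282946406
```

Run:
```python
from h import *
D=load('w10'); d=load('w11')
g=cv2.cvtColor(D['f'],cv2.COLOR_RGB2GRAY); h=cv2.cvtColor(d['f'],cv2.COLOR_RGB2GRAY)
print('w10 top',g[54:76,262:268].mean(1).round(),'bot',g[190:210,262:268].mean(1).round())
print('w11 top',h[112:136,278:284].mean(1).round())
print('bar ends w10',g[80:94,277:282].mean(1).round(),g[170:188,277:282].mean(1).round())
ax=np.array([.602,.798])
for z,rows in((.06,(64,198)),(.06,(63,199)),(.092,(86,179))):
    print(z,[ (onz(D,279.5,r,z)[:2]@ax).round(4) for r in rows], 'TCP grasp',np.array([.4706,.0711])@ax)
print('w11 front edge', [(onz(d,281,r,.202)[:2]@ax).round(4) for r in(122,124,126)],'TCP',np.array([.5195,-.2861])@ax)
```

```text
w10 top [163. 163. 164. 164. 164. 164. 164. 164. 164. 153. 121.  87.  80.  88.
 102. 128. 150. 157. 160. 160. 160. 160.] bot [103. 103. 100.  97.  84.  68.  57.  58.  91. 136. 163. 167. 167. 168.
 168. 167. 167. 168. 167. 166.]
w11 top [114. 104. 118. 140. 144. 143. 144. 142. 130. 102.  75.  71.  73.  76.
  79.  81.  83.  86.  87.  90.  99. 113. 122. 123.]
bar ends w10 [109. 111. 111. 112. 112. 103.  58.  21.  20.  23.  24.  23.  25.  25.] [ 24.  25.  25.  24.  24.  25.  24.  21.  44.  82. 103. 107. 107. 106.
 102. 102. 103. 102.]
0.06 [np.float64(0.412), np.float64(0.2676)] TCP grasp 0.340039
0.06 [np.float64(0.413), np.float64(0.2664)] TCP grasp 0.340039
0.092 [np.float64(0.3847), np.float64(0.2939)] TCP grasp 0.340039
w11 front edge [np.float64(0.1599), np.float64(0.1588), np.float64(0.1576)] TCP 0.08443119999999996
```

The bar and shell are concentric with the TCP to about 0.5 mm. Base axis is (0.627, −0.150) with ears at −36°, so the handle at 53° sits 89° anticlockwise. Moving over and lowering.

Emit:
drive_tool([
  {"grip":-1,"offset":[0.15,0,0],"spin":0},
  {"grip":-1,"offset":[0.33,0.01,0],"spin":0},
  {"grip":-1,"offset":[0.52,0.02,0],"spin":0},
  {"grip":-1,"offset":[0.7,0.02,0],"spin":0},
  {"grip":-1,"offset":[0.867,0.02,0],"spin":0},
])

```text
time_s: 21.87
ee_pos: [0.6282, -0.1481, 0.2108]
ee_rot: [-0.0, 0.895, 0.447, 0.0]
force: [0.9, -0.5, -2.1]
gripper_width: 0.0135
gripper_force: 40.0
```

Emit:
drive_tool([
  {"grip":-1,"offset":[0,0,0],"spin":0},
  {"grip":-1,"offset":[0,0,0],"spin":0},
  {"grip":-1,"offset":[0,0,0.1],"spin":0},
  {"grip":-1,"offset":[0,0,0.2],"spin":0},
  {"grip":-1,"offset":[0,0,0.28],"spin":0},
])

```text
time_s: 22.28
ee_pos: [0.6263, -0.1516, 0.1536]
ee_rot: [-0.0, 0.895, 0.446, -0.0]
force: [-0.5, 0.1, -2.4]
gripper_width: 0.0139
gripper_force: 40.0
```

Emit:
drive_tool([
  {"grip":-1,"offset":[0,0,0],"spin":0},
  {"grip":-1,"offset":[0,0,0],"spin":0},
])

```text
time_s: 22.45
ee_pos: [0.6263, -0.1516, 0.154]
ee_rot: [-0.001, 0.895, 0.445, -0.001]
force: [0.8, -0.1, -1.6]
gripper_width: 0.0136
gripper_force: 40.0
```

Run:
```python
from h import *
p,Rm,s=pose(); print(p,s['force'],s['wrist_torque'],togo(.627,-.150,.0985))
```

```text
[ 0.62628174 -0.15162914  0.15396346] [ 0.78585643 -0.13801128 -1.62559419] [-0.0439135   0.07111179 -0.03844364] [np.float64(0.009), np.float64(-0.001), np.float64(0.277)]
```

Emit:
drive_tool([
  {"grip":-1,"offset":[0.009,0,0.07],"spin":0},
  {"grip":-1,"offset":[0.009,0,0.13],"spin":0},
  {"grip":-1,"offset":[0.009,0,0.18],"spin":0},
  {"grip":-1,"offset":[0.009,0,0.21],"spin":0},
  {"grip":-1,"offset":[0.009,0,0.21],"spin":0},
])

```text
time_s: 22.87
ee_pos: [0.6273, -0.1495, 0.1103]
ee_rot: [-0.001, 0.895, 0.446, -0.001]
force: [-0.9, -0.0, -2.0]
gripper_width: 0.0136
gripper_force: 40.0
```

Emit:
drive_tool([
  {"grip":-1,"offset":[0,0,0.02],"spin":0},
  {"grip":-1,"offset":[0,0,0.035],"spin":0},
  {"grip":-1,"offset":[0,0,0.05],"spin":0},
  {"grip":-1,"offset":[0,0,0.06],"spin":0},
  {"grip":-1,"offset":[0,0,0.065],"spin":0},
])

```text
time_s: 23.28
ee_pos: [0.6286, -0.15, 0.0995]
ee_rot: [-0.0, 0.895, 0.446, -0.0]
force: [-0.6, -0.8, -1.4]
gripper_width: 0.0136
gripper_force: 40.0
```

Emit:
drive_tool([
  {"grip":-1,"offset":[0,0,0],"spin":0},
  {"grip":-1,"offset":[0,0,0],"spin":0},
])

```text
time_s: 23.45
ee_pos: [0.6287, -0.1501, 0.0999]
ee_rot: [0.0, 0.895, 0.446, 0.0]
force: [0.1, -0.1, -2.0]
gripper_width: 0.0139
gripper_force: 40.0
```

Run:
```python
from h import *
p,Rm,s=pose(); print(p,s['force'],s['wrist_torque'])
```

```text
[ 0.62873254 -0.15008229  0.09986485] [ 0.08565813 -0.07816395 -2.02430145] [-0.06998878  0.05831415 -0.01724557]
```

Emit:
drive_tool([
  {"grip":-1,"offset":[0,0,0.006],"spin":0},
  {"grip":-1,"offset":[0,0,0.012],"spin":0},
  {"grip":-1,"offset":[0,0,0.012],"spin":0},
  {"grip":-1,"offset":[0,0,0.012],"spin":0},
])

```text
time_s: 23.78
ee_pos: [0.6289, -0.1502, 0.0976]
ee_rot: [0.0, 0.895, 0.446, 0.0]
force: [-0.5, -0.0, -1.3]
gripper_width: 0.0139
gripper_force: 40.0
```

Emit:
drive_tool([
  {"grip":-1,"offset":[0,0,0.006],"spin":0},
  {"grip":-1,"offset":[0,0,0.006],"spin":0},
  {"grip":-1,"offset":[0,0,0.006],"spin":0},
])

```text
time_s: 24.03
ee_pos: [0.6289, -0.1502, 0.0976]
ee_rot: [0.0, 0.895, 0.446, 0.0]
force: [-3.7, 1.5, 5.9]
gripper_width: 0.0138
gripper_force: 40.0
```

Contact at z = 0.0976, exactly the expected height for the skirt on the bead. Now the clockwise twist (positive spin).

Emit:
drive_tool([
  {"grip":-1,"offset":[0,0,-0.004],"spin":0.05},
  {"grip":-1,"offset":[0,0,-0.004],"spin":0.1},
  {"grip":-1,"offset":[0,0,-0.004],"spin":0.15},
  {"grip":-1,"offset":[0,0,-0.004],"spin":0.2},
  {"grip":-1,"offset":[0,0,-0.004],"spin":0.25},
])

```text
time_s: 24.45
ee_pos: [0.6292, -0.1503, 0.0976]
ee_rot: [0.0, 0.978, 0.208, 0.001]
force: [0.1, -0.7, 2.1]
gripper_width: 0.0137
gripper_force: 40.0
```

Emit:
drive_tool([
  {"grip":-1,"offset":[0,0,0],"spin":0.05},
  {"grip":-1,"offset":[0,0,0],"spin":0.1},
  {"grip":-1,"offset":[0,0,0],"spin":0.15},
  {"grip":-1,"offset":[0,0,0],"spin":0.2},
  {"grip":-1,"offset":[0,0,0],"spin":0.25},
])

```text
time_s: 24.87
ee_pos: [0.6292, -0.1503, 0.0977]
ee_rot: [0.0, 0.999, -0.04, 0.001]
force: [0.1, 0.1, 0.8]
gripper_width: 0.0138
gripper_force: 40.0
```

Emit:
drive_tool([
  {"grip":-1,"offset":[0,0,0],"spin":0.05},
  {"grip":-1,"offset":[0,0,0],"spin":0.1},
  {"grip":-1,"offset":[0,0,0],"spin":0.15},
  {"grip":-1,"offset":[0,0,0],"spin":0.2},
  {"grip":-1,"offset":[0,0,0],"spin":0.23},
])

```text
time_s: 25.28
ee_pos: [0.6291, -0.1503, 0.0977]
ee_rot: [0.0, 0.964, -0.267, 0.001]
force: [-1.3, -0.2, 0.9]
gripper_width: 0.0136
gripper_force: 40.0
```

Emit:
drive_tool([
  {"grip":-1,"offset":[0,0,0],"spin":0.01},
  {"grip":-1,"offset":[0,0,0],"spin":0.02},
  {"grip":-1,"offset":[0,0,0],"spin":0.03},
  {"grip":-1,"offset":[0,0,0],"spin":0.04},
  {"grip":-1,"offset":[0,0,0],"spin":0.04},
])

```text
time_s: 25.7
ee_pos: [0.6291, -0.1503, 0.0977]
ee_rot: [0.0, 0.953, -0.303, 0.001]
force: [0.2, -0.3, 3.8]
gripper_width: 0.0136
gripper_force: 40.0
```

Run:
```python
from h import *
p,Rm,s=pose(); print(p,s['force'],s['wrist_torque'],s['q'][5],np.degrees(np.arctan2(Rm[1,0],Rm[0,0])))
```

```text
[ 0.62912481 -0.15027611  0.09765287] [ 0.24246044 -0.26221328  3.80320491] [-0.03632068  0.24914427  0.10234587] 1.7781249040018763 -35.33278197583358
```

Emit:
drive_tool([
  {"grip":-1,"offset":[0,0,0],"spin":0.015},
  {"grip":-1,"offset":[0,0,0],"spin":0.03},
  {"grip":-1,"offset":[0,0,0],"spin":0.04},
  {"grip":-1,"offset":[0,0,0],"spin":0.04},
])

```text
time_s: 26.03
ee_pos: [0.6291, -0.1503, 0.0977]
ee_rot: [0.0, 0.94, -0.341, 0.001]
force: [0.1, -0.5, 6.7]
gripper_width: 0.0136
gripper_force: 40.0
```

Run:
```python
from h import *
p,Rm,s=pose(); print(p,s['force'],s['wrist_torque'],np.degrees(np.arctan2(Rm[1,0],Rm[0,0])))
a=shot('scene','s12.png'); b=shot('side','b12.png')
cv2.imwrite('pics/c12.png',np.hstack([cv2.resize(a['f'][200:320,130:290,::-1],(400,300)),cv2.resize(b['f'][160:280,270:430,::-1],(400,300))]))
# stand axes from the side view: not yet
```

```text
[ 0.62914763 -0.15026919  0.09766468] [ 0.12288541 -0.51930258  6.65501402] [-0.03083965  0.25024426  0.2088188 ] -39.9111302417095
```

View pics/c12.png

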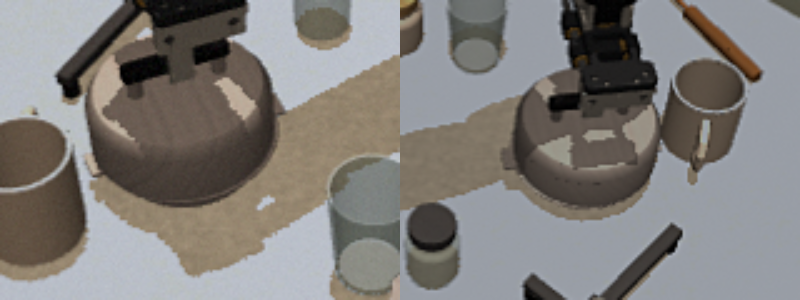

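Handle lies along the ears line (left crop ears at (92,163) and (282,108)), and the torque rise says it is at the stop. Now a lift test.

Emit:
drive_tool([
  {"grip":-1,"offset":[0,0,0],"spin":-0.01},
  {"grip":-1,"offset":[0,0,-0.02],"spin":-0.01},
  {"grip":-1,"offset":[0,0,-0.04],"spin":-0.01},
  {"grip":-1,"offset":[0,0,-0.06],"spin":-0.01},
  {"grip":-1,"offset":[0,0,-0.08],"spin":-0.01},
], force=55)

```text
time_s: 26.55
ee_pos: [0.6274, -0.1494, 0.1114]
ee_rot: [-0.0, 0.943, -0.332, -0.002]
force: [-0.2, 0.0, -6.0]
gripper_width: 0.0135
gripper_force: 55.0
```

Emit:
drive_tool([
  {"grip":-1,"offset":[0,0,-0.06],"spin":0},
  {"grip":-1,"offset":[0,0,-0.14],"spin":0},
  {"grip":-1,"offset":[0,0,-0.24],"spin":0},
  {"grip":-1,"offset":[0,0,-0.34],"spin":0},
  {"grip":-1,"offset":[0,0,-0.4],"spin":0},
])

```text
time_s: 26.97
ee_pos: [0.6295, -0.1504, 0.1961]
ee_rot: [0.0, 0.943, -0.332, 0.002]
force: [0.8, -0.4, -5.8]
gripper_width: 0.0139
gripper_force: 55.0
```

Emit:
drive_tool([
  {"grip":-1,"offset":[0,0,0],"spin":0},
  {"grip":-1,"offset":[0,0,0],"spin":0},
])

```text
time_s: 27.13
ee_pos: [0.6289, -0.1501, 0.1935]
ee_rot: [0.0, 0.943, -0.332, 0.001]
force: [0.2, -0.4, -7.0]
gripper_width: 0.0134
gripper_force: 55.0
```

Run:
```python
from h import *
p,Rm,s=pose(); print(p,s['force'],s['wrist_torque'],np.degrees(np.arctan2(Rm[1,0],Rm[0,0])),s['q'])
b=load('b8'); # T stand seen before: pin and bar ends in side view crop (scale 2, origin 280,200)
for n,(u,v) in dict(pin=(141,165),sA=(84,148),sB=(170,213)).items(): print(n,onz(b,280+u/2,200+v/2,.03).round(4))
b=shot('side','b13.png')
cv2.imwrite('pics/c13.png',np.hstack([cv2.resize(b['f'][130:350,270:470,::-1],(480,528))]))
print(togo(.498,-.289,.19))
```

```text
[ 0.62885302 -0.15011903  0.19352723] [ 0.16445355 -0.39351583 -7.03910194] [0.05073709 0.19777337 0.05544086] -38.74738263261123 [-4.09391256e-01  2.46445894e-01  1.57844648e+00  6.86920059e-06
  1.31551403e+00  1.83767256e+00]
pin [ 0.4887 -0.2891  0.03  ]
sA [ 0.4591 -0.2215  0.03  ]
sB [ 0.4607 -0.3555  0.03  ]
[np.float64(-0.071), np.float64(0.95), np.float64(0.01)]
```

View pics/c13.png

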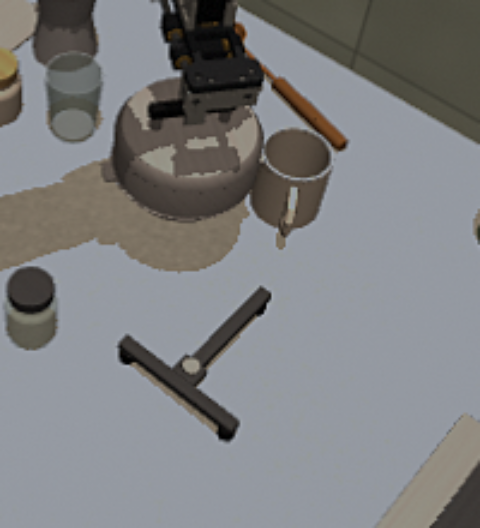

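The whole carrier lifts (6–7 N), so it is locked, and the stand is open as a T with its pin at crop (191,367). Carrying the carrier over to it.

Emit:
drive_tool([
  {"grip":-1,"offset":[-0.01,0.06,0],"spin":0},
  {"grip":-1,"offset":[-0.02,0.16,0],"spin":0},
  {"grip":-1,"offset":[-0.03,0.28,0],"spin":0},
  {"grip":-1,"offset":[-0.04,0.4,0],"spin":0},
  {"grip":-1,"offset":[-0.05,0.52,0],"spin":0},
])

```text
time_s: 27.6
ee_pos: [0.5534, -0.2254, 0.191]
ee_rot: [-0.0, 0.943, -0.332, -0.002]
force: [0.4, -0.4, -6.8]
gripper_width: 0.0136
gripper_force: 55.0
```

Emit:
drive_tool([
  {"grip":-1,"offset":[0,0.12,0],"spin":0},
  {"grip":-1,"offset":[-0.01,0.23,0],"spin":0},
  {"grip":-1,"offset":[-0.015,0.33,0],"spin":0},
  {"grip":-1,"offset":[-0.02,0.4,0],"spin":0},
  {"grip":-1,"offset":[-0.02,0.43,0],"spin":0},
])

```text
time_s: 28.02
ee_pos: [0.4967, -0.2906, 0.1917]
ee_rot: [-0.0, 0.943, -0.333, -0.001]
force: [0.8, 0.2, -6.1]
gripper_width: 0.0134
gripper_force: 55.0
```

Emit:
drive_tool([
  {"grip":-1,"offset":[0,0,0],"spin":0},
  {"grip":-1,"offset":[0,0,0.05],"spin":0},
  {"grip":-1,"offset":[0,0,0.1],"spin":0},
  {"grip":-1,"offset":[0,0,0.15],"spin":0},
  {"grip":-1,"offset":[0,0,0.2],"spin":0},
])

```text
time_s: 28.43
ee_pos: [0.4988, -0.2883, 0.151]
ee_rot: [-0.0, 0.944, -0.331, -0.001]
force: [-0.9, 0.6, -5.3]
gripper_width: 0.0132
gripper_force: 55.0
```

Emit:
drive_tool([
  {"grip":-1,"offset":[0,0,0],"spin":0},
  {"grip":-1,"offset":[0,0,0],"spin":0},
])

```text
time_s: 28.6
ee_pos: [0.4984, -0.2885, 0.1514]
ee_rot: [-0.001, 0.943, -0.331, -0.001]
force: [0.6, 0.8, -6.1]
gripper_width: 0.0133
gripper_force: 55.0
```

Run:
```python
from h import *
p,Rm,s=pose(); print(p,s['force'],togo(.499,-.2885,.128))
b=load('b13'); f=lambda u,v: onz(b,270+u/2.4,130+v/2.4,.03)
t,q=f(264,296),f(191,367); sA,sB=f(126,343),f(233,429); L=t-q; S=sA-sB
print('leg',np.degrees(np.arctan2(L[1],L[0])),'spine',np.degrees(np.arctan2(S[1],S[0])),np.linalg.norm(L),np.linalg.norm(S))
```

```text
[ 0.49840979 -0.28853252  0.15138016] [ 0.60597699  0.8429455  -6.1328814 ] [np.float64(0.003), np.float64(-0.002), np.float64(0.117)]
leg -1.4268072883369587 spine 88.78470853215622 0.12290390040731614 0.1424696682121193
```

Leg and spine measure 90° apart. Lowering gently.

Emit:
drive_tool([
  {"grip":-1,"offset":[0,0,0.025],"spin":0},
  {"grip":-1,"offset":[0,0,0.05],"spin":0},
  {"grip":-1,"offset":[0,0,0.07],"spin":0},
  {"grip":-1,"offset":[0,0,0.085],"spin":0},
  {"grip":-1,"offset":[0,0,0.095],"spin":0},
])

```text
time_s: 29.02
ee_pos: [0.4986, -0.2894, 0.1334]
ee_rot: [-0.0, 0.943, -0.332, -0.0]
force: [0.1, 0.6, -5.9]
gripper_width: 0.0137
gripper_force: 55.0
```

Emit:
drive_tool([
  {"grip":-1,"offset":[0,0,0.006],"spin":0},
  {"grip":-1,"offset":[0,0,0.012],"spin":0},
  {"grip":-1,"offset":[0,0,0.018],"spin":0},
  {"grip":-1,"offset":[0,0,0.022],"spin":0},
  {"grip":-1,"offset":[0,0,0.022],"spin":0},
])

```text
time_s: 29.43
ee_pos: [0.499, -0.2896, 0.1298]
ee_rot: [0.0, 0.943, -0.332, 0.0]
force: [0.9, -0.3, -5.7]
gripper_width: 0.0138
gripper_force: 55.0
```

Emit:
drive_tool([
  {"grip":-1,"offset":[0,0,0],"spin":0},
  {"grip":-1,"offset":[0,0,0],"spin":0},
])

```text
time_s: 29.6
ee_pos: [0.4989, -0.2895, 0.1297]
ee_rot: [0.0, 0.943, -0.332, 0.0]
force: [-0.2, 0.2, -5.5]
gripper_width: 0.0133
gripper_force: 55.0
```

Emit:
drive_tool([
  {"grip":-1,"offset":[0,0,0.004],"spin":0},
  {"grip":-1,"offset":[0,0,0.008],"spin":0},
  {"grip":-1,"offset":[0,0,0.01],"spin":0},
  {"grip":-1,"offset":[0,0,0.01],"spin":0},
])

```text
time_s: 29.93
ee_pos: [0.4991, -0.2897, 0.128]
ee_rot: [0.0, 0.943, -0.332, 0.0]
force: [-0.4, 0.2, -1.7]
gripper_width: 0.0136
gripper_force: 55.0
```

Emit:
drive_tool([
  {"grip":-1,"offset":[0,0,0.003],"spin":0},
  {"grip":-1,"offset":[0,0,0.003],"spin":0},
  {"grip":-1,"offset":[0,0,0.003],"spin":0},
])

```text
time_s: 30.18
ee_pos: [0.4992, -0.2898, 0.1276]
ee_rot: [0.0, 0.943, -0.332, 0.001]
force: [0.2, 1.1, 0.9]
gripper_width: 0.0134
gripper_force: 55.0
```

Settled at 0.1276 as expected, with no load left on the wrist. Releasing and withdrawing.

Emit:
drive_tool([
  {"grip":-0.3,"offset":[0,0,0],"spin":0},
  {"grip":-0.3,"offset":[0,0,0],"spin":0},
  {"grip":-0.3,"offset":[0,0,0],"spin":0},
  {"grip":-0.3,"offset":[0,0,0],"spin":0},
  {"grip":-0.3,"offset":[0,0,0],"spin":0},
])

```text
time_s: 30.6
ee_pos: [0.4988, -0.2895, 0.1269]
ee_rot: [0.0, 0.943, -0.332, -0.0]
force: [0.2, 0.2, -0.7]
gripper_width: 0.0328
gripper_force: 0.0
```

Emit:
drive_tool([
  {"grip":-0.3,"offset":[0,0,-0.1],"spin":0},
  {"grip":-0.3,"offset":[0,0,-0.25],"spin":0},
  {"grip":-0.3,"offset":[0,0,-0.4],"spin":0},
  {"grip":-0.3,"offset":[0,0,-0.55],"spin":0},
  {"grip":-0.3,"offset":[0,0,-0.65],"spin":0},
])

```text
time_s: 31.02
ee_pos: [0.4995, -0.2901, 0.2604]
ee_rot: [0.001, 0.943, -0.332, 0.002]
force: [0.1, 0.5, -0.1]
gripper_width: 0.0329
gripper_force: 0.0
```

Emit:
drive_tool([
  {"grip":-0.3,"offset":[0,0,0],"spin":0},
  {"grip":-0.3,"offset":[0,0,0],"spin":0},
  {"grip":-0.3,"offset":[0,0,0],"spin":0},
])

```text
time_s: 31.27
ee_pos: [0.4982, -0.289, 0.2553]
ee_rot: [-0.0, 0.943, -0.332, -0.001]
force: [-0.3, -0.9, -0.9]
gripper_width: 0.0333
gripper_force: 0.0
```

Run:
```python
from h import *
p,Rm,s=pose(); print(p,s['force'],s['gripper_width'])
d=shot('wrist'); a=shot('scene','s14.png'); b=shot('side','b14.png')
# bar blob in the scene and side views, near the expected handle centre
P=np.array([.4992,-.2898,.1466]); c=[]
for v in(a,b):
    x,y=proj(v,P)[0].astype(int); g=cv2.cvtColor(v['f'],cv2.COLOR_RGB2GRAY)[y-25:y+25,x-35:x+35]
    n,l,st,ce=cv2.connectedComponentsWithStats((g<40).astype(np.uint8)); i=1+np.argmax(st[1:,4]) if n>1 else 0
    c.append(ce[i]+[x-35,y-25]); print((x,y),c[-1].round(1),st[i])
print('handle',tri(a,b,*c))
```

```text
[ 0.49823918 -0.2889745   0.25525617] [-0.26933142 -0.94337586 -0.88296492] 0.033265960065529995
(np.int64(176), np.int64(160)) [175.  161.1] [ 15  18  39  17 306]
(np.int64(358), np.int64(254)) [359.9 254.1] [ 18  20  39  12 282]
handle (array([ 0.5017, -0.2912,  0.145 ]), np.float64(0.0003))
```

The handle triangulates to (0.502, −0.291, 0.145), so the carrier stands level over the stand's middle at the expected height. Handing in.

```bash
python3 -c "
from bench import ctrl
print(ctrl.close_job())"
```

```text
the job is handed in; nothing more can be done
None
```

I handed the job in at about 31 s with every step carried out, but `close_job()` returned no verdict: both tins are in the base, the hood is locked, the leg is at its stop, and the carrier stands within about 5 mm of the stand's middle.

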